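Set up the lapping station with thin diamond plates

TASK

Set up the lapping station: lift the red-knobbed clamp lever right up, then fetch every diamond plate from the cream shelf and lay it flat and face up in the bay with the dot of its own colour, fully down between the guides. The plates are too thin to pick up off the flat, so slide each one out over the shelf's front edge and take it by the overhanging end. With all plates in and let go, press the lever fully down so that the bar holds them, and leave the other things alone.

Things in the scene. Friction and masses are not known exactly. Their poses are not given: they have to be found in the camera images.
- shelf: Low fixed shelf: cream painted masonite 330 mm deep (x), 310 wide (y), flat top 75 mm above the bench. Origin on the bench, 130 mm behind the front edge, midway across; x back, y left, z up. The front edge (x = -130 mm, towards the robot) is straight and open. Battens 5 mm high and wide, x -90 to +100, at y = +-47.5 and +-142.5 mm, and one across the back make three lanes for plates.
- station: Lapping station, fixed: wood base 210 x 300 x 18 mm (x -176 to +34 mm); 3 black lands 85 mm apart in y, each 34 wide, x -131 to -6, tops 32 mm above the bench. Dots before them: blue left (+y), red middle, green right. Round each a shallow bay: fence behind (x = 0), lip in front (x = -145, 34 wide), side guides 58 apart (x -55 to -5), 4-5 mm above the land. Origin on the bench below the fence.
- bay_blue (a point): Point on top of the land with the blue dot where the middle of the blue plate's underside belongs when the plate lies in the bay, its back end 1 mm off the fence (a bay is 145 x 58 mm, the plate 140 x 50). The point's axes are the station's.
- bay_red (a point): Point on top of the land with the red dot where the middle of the red plate's underside belongs when the plate lies in the bay, its back end 1 mm off the fence (a bay is 145 x 58 mm, the plate 140 x 50). The point's axes are the station's.
- bay_green (a point): Point on top of the land with the green dot where the middle of the green plate's underside belongs when the plate lies in the bay, its back end 1 mm off the fence (a bay is 145 x 58 mm, the plate 140 x 50). The point's axes are the station's.
- plate_blue: Diamond lapping plate, coarse: flat steel 140 mm long (x) x 50 wide (y) x 3 thick, about 0.17 kg, blue with a grey spotted face on top. Origin at the middle of its underside. Starts flat in a shelf lane, face up, x roughly to the back, behind the edge. Slides easily on the paint (friction about 0.3, half that of a fingertip on it); too thin to grip on the flat. Absent in some runs (None).
- plate_red: Diamond lapping plate, fine: flat steel 140 mm long (x) x 50 wide (y) x 3 thick, about 0.17 kg, red with a grey spotted face on top. Origin at the middle of its underside. Starts flat in a shelf lane, face up, x roughly to the back, behind the edge. Slides easily on the paint (friction about 0.3, half that of a fingertip on it); too thin to grip on the flat. Absent in some runs (None).
- plate_green: Diamond lapping plate, extra fine: flat steel 140 mm long (x) x 50 wide (y) x 3 thick, about 0.17 kg, green with a grey spotted face on top. Origin at the middle of its underside. Starts flat in a shelf lane, face up, x roughly to the back, behind the edge. Slides easily on the paint (friction about 0.3, half that of a fingertip on it); too thin to grip on the flat. Absent in some runs (None).
- clamp (a joint): Angle (rad) of the clamp: a steel bar, 14 mm wide, over the back ends of the lands, and a lever on its right (-y) end, one rigid part on a shaft along y. 0 = down, bar lying on the plates' back ends (-0.03 if there are none); grows as the lever is lifted, to 1.35; above 1.0 the bar is clear of the bays. The hinge is stiff (about 4 N at the knob) and stays where it is left.
- clamp_knob (a point): Centre of the red ball knob, 32 mm across, on the end of the clamp's lever; moves with it. Down, it is 130 mm in front of the shaft and 65 mm above the bench; lifted, its top is up to 195 mm above the bench (mind it when passing); its lever is 10 mm thick and runs back to the shaft. There is 25 mm or more free each side of it.
- clamp_hinge (a point): Point on the clamp's shaft axis (along station y), 45 mm above the bench, level in y with the knob; the knob swings about it at a radius of 132 mm. Axes are the station's.
- spot_plate: Bystander: white porcelain spot plate, 70 x 110 x 14 mm, at the back of the shelf. Origin under its middle.
- rose_quartz: Bystander: pink rose quartz chunk, about 80 x 60 x 70 mm high, at the back of the shelf. Origin under its middle.
- ring_gauge: Bystander: steel ring gauge, 76 mm across, 22 mm high, lying on the bench in front of the robot. Origin under its middle.
- obsidian_tray: Bystander: pale wooden tray of black obsidian, 110 x 180 mm, 45 mm high, behind the station. Origin under its middle.
- grit_jar: Bystander: jar, 72 mm across, 105 mm high, at the left of the bench. Origin under its middle.
- polish_bottle: Bystander: bottle, 56 mm across, 160 mm high, at the right of the bench. Origin under its middle.
Things that resemble listed ones, but are neither listed nor needed, are in the scene too. What is shaped like the plate_green but purple is not meant. What is shaped like the plate_blue but brown is not meant.

How it is judged:
On the way, in this order (a step that is already met when the one before it is completed fails the run):
1. the clamp lever is lifted right up (above 1.0 rad) (value of joint clamp above 1 rad), for 0.2 s.
2. with the clamp still up (above 0.9 rad), every plate lies in its own bay and is let go (value of joint clamp above 0.9 rad and x of plate_blue in the frame of bay_blue between -0.008 and 0.006 m and y of plate_blue in the frame of bay_blue between -0.008 and 0.008 m and z of plate_blue in the frame of bay_blue between -0.003 and 0.003 m and angle between the x axis of each of plate_blue, plate_red, plate_green and the x axis of station, either way round below 0.1 rad and angle between each of plate_blue, plate_red, plate_green's own z axis and vertical below 0.04 rad and linear speed of each of plate_blue, plate_red, plate_green below 0.02 m/s and x of plate_red in the frame of bay_red between -0.008 and 0.006 m and y of plate_red in the frame of bay_red between -0.008 and 0.008 m and z of plate_red in the frame of bay_red between -0.003 and 0.003 m and x of plate_green in the frame of bay_green between -0.008 and 0.006 m and y of plate_green in the frame of bay_green between -0.008 and 0.008 m and z of plate_green in the frame of bay_green between -0.003 and 0.003 m and contact force between the fingers and plate_blue below 0.1 N and contact force between the fingers and plate_red below 0.1 N and contact force between the fingers and plate_green below 0.1 N), for 0.3 s.
3. the clamp lever is pressed down (below 0.05 rad) (value of joint clamp below 0.05 rad), for 0.2 s.
At the end, for the whole second after the job is handed in: Clamp down (below 0.05 rad); every plate present still and flat in the bay of its own colour: within 8 mm lengthwise and sideways and 3 mm in height of its bay point, within 0.1 rad of straight, tilt under 0.04 rad (value of joint clamp below 0.05 rad and x of plate_blue in the frame of bay_blue between -0.008 and 0.006 m and y of plate_blue in the frame of bay_blue between -0.008 and 0.008 m and z of plate_blue in the frame of bay_blue between -0.003 and 0.003 m and angle between the x axis of each of plate_blue, plate_red, plate_green and the x axis of station, either way round below 0.1 rad and angle between each of plate_blue, plate_red, plate_green's own z axis and vertical below 0.04 rad and linear speed of each of plate_blue, plate_red, plate_green below 0.02 m/s and x of plate_red in the frame of bay_red between -0.008 and 0.006 m and y of plate_red in the frame of bay_red between -0.008 and 0.008 m and z of plate_red in the frame of bay_red between -0.003 and 0.003 m and x of plate_green in the frame of bay_green between -0.008 and 0.006 m and y of plate_green in the frame of bay_green between -0.008 and 0.008 m and z of plate_green in the frame of bay_green between -0.003 and 0.003 m); the robot touches nothing.
It fails at once if a bystander (spot plate, rose quartz, ring gauge, obsidian tray, jar, bottle) is moved more than 40 mm (distance of any of spot_plate, rose_quartz, ring_gauge, obsidian_tray, grit_jar, polish_bottle from where it was at the start of the episode above 0.04 m).
It fails at once if a plate is picked straight up off the shelf while less than 10 mm of it hangs over the front edge ((z of plate_blue in the frame of shelf between 0.095 and 0.135 m and x of plate_blue in the frame of shelf between -0.07 and 0.2 m and y of plate_blue in the frame of shelf between -0.155 and 0.155 m) or (z of plate_red in the frame of shelf between 0.095 and 0.135 m and x of plate_red in the frame of shelf between -0.07 and 0.2 m and y of plate_red in the frame of shelf between -0.155 and 0.155 m) or (z of plate_green in the frame of shelf between 0.095 and 0.135 m and x of plate_green in the frame of shelf between -0.07 and 0.2 m and y of plate_green in the frame of shelf between -0.155 and 0.155 m)).
Of plate_blue, plate_red, plate_green only 2 to 3 are there at a start; the rules pass over those that are not, and their reading is None.
At some moment in a run one of plate_blue, plate_red, plate_green may be knocked a few centimetres aside while the robot is not near it.
It also fails if it takes over 210 s, if anything falls off the work surface, if the arm or the gripper's body presses on something with over 40 N, if the wrist force passes 120 N, or if a joint passes its speed limit or range.

ROBOT

A 7-joint arm with a two-finger parallel gripper is mounted at the origin on the work surface. World frame = base frame: x ahead of the robot, y to its left, z up, the work surface at z = 0. Lengths are in m, angles in rad, forces in N, time in s.
With the tool pointing down it reaches from about 0.425 to 1.025 m from the base axis. Payload 9.4 kg.
Tool frame: the origin (TCP) lies at the very end of the fingers, on their centre line; the grasp point (between the pads) lies 19 mm behind it; z points along the fingers, y is the direction in which the jaws open and shut (so a half turn about z gives the same grasp; the last joint's range is limited). The gripper opens to 93 mm and grips with 3 to 60 N. Pads are 15 mm wide; open, the fingers measure 128 mm over their backs; the gripper's body (75 mm by 188 mm) begins 65 mm behind the grasp point.
Start: joints at [1.189, 0.599, -0.003, 1.599, 0.002, 0.943, -0.08], TCP at [0.218, -0.692, 0.219] pointing down, gripper open.
Joint ranges: [-2.57, 2.57], [-0.35, 1.97], [-1.29, 1.29], [0.11, 2.56], [-1.05, 4.19], [0.11, 1.86], [-2.63, 2.63]. Speed limits (rad/s): [2.22, 2.22, 3.01, 3.01, 3.14, 3.14, 3.14].

INTERFACE

Orientations are given as a unit quaternion [w, x, y, z].
In Python, from plant import arm gives the robot as it stands.
- The arm moves only by the tool apply_moves, never from a script. Its argument "motion" is a list that holds one entry, the list of rows, each a list of 5 numbers: the shift along the tool's x, y, z in units of 20 cm (1.0 is 20 cm), then the turn about the tool's z in units of 180 degrees (1.0 is 180 degrees), then the closure, from -1 (fully open) to 1 (shut), so that 0 is half open. In form: [[[tx, ty, tz, turn, fingers], ...]]. A call has 1 to 20 rows; each row shifts and turns the commanded pose from where the row before left it, along the tool's axes as they then stand; what a row does not reach is not made up. A row lasts 1/10 s, in which the tool goes at most 50 mm and 8.59 degrees, less where a joint would pass 70% of its speed; a pose out of reach is approached as far as the arm can. A call with a number of a shift or a turn outside -1 to 1 is refused whole. A call with a gripper value outside its range is refused whole. The fingers move at their own pace and stop on an object; "force" is the grip in N (left out, the last holds). Time passes only in rows, so rows that do not move let the fingers close. It gives the time, the measured TCP pose, the force and the opening at its end, in the units of the state.
- arm.state(): the state, without advancing time (a new reading comes with each control period).
- arm.camera(name): name is "scene" or "top"; returns the picture (384x512x3 uint8, red, green, blue); there is no depth.
- arm.calibration(name): a dict with "vertical_fov" (degrees; the focal length in pixels is half the picture's height over the tangent of half this angle, whatever the lens; pixels are square), "cx", "cy" (the principal point, pixels), "k1" (the pictures are not rectified: a ray, as slopes to the right and down, at radius r is drawn at 1 + k1 r^2 times it, then the intrinsics apply), "rvec" (rotation vector, rad) and "tvec" (3), from world to camera coordinates, as OpenCV has them. Camera axes: x right, y down, z forward; pixel columns grow to the right and rows downward; lengths in m; the calibration is good to about 2 mm. A picture is of the moment at which its call begins. calibration takes no time and is no camera call.
- arm.finish_job(): hands the job in, once; it reports no verdict.
Trained networks look in the newest picture that a camera, given by its name, has taken for a name from the list of things; names that differ only in an ending like _2 or _b are one class to them, and where a whole thing is asked for, a point or a joint stands for the part that bears it (a point fixed in the world has none). Each returns a list of dicts, best first, with "p" (0 to 1); they miss things now and then, are a little off and sometimes report something else, mostly with a low value. They report only what shows in the picture. A call takes as long as a camera call. They do not tell look-alikes from the thing itself.
- arm.find_in(camera, query): "rect" ([left, top, right, bottom] in pixels, round what is visible of it).
- arm.place_of(camera, query): "uv" ([column, row] in pixels: a listed point, or the origin of a listed thing).
The state is a dict: "time_s": time; "qpos": joint angles; "qvel": joint speeds; "joint_efforts": joint torques, N m; "eef_pos": TCP position; "ee_rot": TCP orientation; "contact_force": force on the tool from outside, world axes, zero at the start; "torque": the same for the moment, N m; "opening": opening from 0.0 (shut) to 1.0 (fully open).
Only numpy, scipy, OpenCV 4.12 (cv2) and the standard library are available. Lean on these libraries where they do the work, as an engineer would, in place of code of your own. Each camera call takes 0.05 s, during which the arm holds its last target. There are 200 camera calls.

## Working session

There is one attempt and no reset: what is moved stays moved. The work goes in short steps, Python scripts to look and compute and a tool call to move; the robot and the scene stay as the last step left them, time stands still between calls to the robot, and variables do not carry over. Pictures are saved under pics/ and viewed, about 12 in all and at most 16, crops included, and the job is handed in when it is done.

Besides the shell and the picture viewer there is one more tool, called in YAML: its name, and indented under it one key for each argument. apply_moves: Moves the arm, as the interface text tells. Shifts and turns lie within -1 to 1; 1 stands for 20 cm of shift or 180 degrees of turn. Its arguments: {"type":"object","properties":{"motion":{"type":"array"},"force":{"type":"number"}},"required":["motion"]}

```bash
ls; mkdir -p pics; cat > h.py <<'E'
import numpy as np, cv2
from plant import arm
def cal(n):
    c=arm.calibration(n); f=192/np.tan(np.radians(c["vertical_fov"])/2)
    R=cv2.Rodrigues(np.array(c["rvec"],float))[0]; return c,f,R,np.array(c["tvec"],float)
def ray(n,uv):
    c,f,R,t=cal(n); d=np.array([(uv[0]-c["cx"])/f,(uv[1]-c["cy"])/f]); s=d.copy()
    for _ in range(30): s=d/(1+c["k1"]*(s@s))
    return -R.T@t, R.T@np.array([s[0],s[1],1])
def atz(n,uv,z):
    o,d=ray(n,uv); return o+d*(z-o[2])/d[2]
def proj(n,p):
    c,f,R,t=cal(n); q=R@np.array(p,float)+t; s=q[:2]/q[2]; s=s*(1+c["k1"]*(s@s)); return np.array([c["cx"],c["cy"]])+f*s
def snap(n,fn=None,crop=None,scale=1):
    im=arm.camera(n)[:,:,::-1]
    if fn:
        o=im if crop is None else im[crop[1]:crop[3],crop[0]:crop[2]]
        cv2.imwrite("pics/"+fn,cv2.resize(o,None,fx=scale,fy=scale,interpolation=cv2.INTER_CUBIC))
    return im
def tri(a,b):
    (o1,d1),(o2,d2)=a,b; A=np.array([d1,-d2]).T; s=np.linalg.lstsq(A,o2-o1,rcond=None)[0]
    p,q=o1+s[0]*d1,o2+s[1]*d2; return (p+q)/2,np.linalg.norm(p-q)
E
python3 - <<'E'
from h import *
np.set_printoptions(precision=4,suppress=True)
print(arm.state())
for n in("scene","top"):
    snap(n,n+"0.png",scale=1.5); c,f,R,t=cal(n); print(n,c,"pos",-R.T@t)
for n in("scene","top"):
    for q in "shelf station bay_blue bay_red bay_green plate_blue plate_red plate_green clamp_knob clamp_hinge spot_plate rose_quartz ring_gauge obsidian_tray grit_jar polish_bottle".split():
        print(n,q,[(np.round(r["uv"],1).tolist(),round(r["p"],2)) for r in arm.place_of(n,q)[:4]])
E
```

```text
pics
{'time_s': 0.0, 'qpos': array([ 1.1893,  0.6001, -0.0025,  1.6001,  0.0018,  0.9429, -0.0798]), 'qvel': array([ 0.0009, -0.0004, -0.0011,  0.0019,  0.0014, -0.0007, -0.0004]), 'joint_efforts': array([ -0.0004, -76.5068,   1.4974, -25.2346,  -0.0524,   0.0169,
         0.0002]), 'eef_pos': array([ 0.2174, -0.6911,  0.2177]), 'ee_rot': array([-0.0008,  0.9884,  0.1518, -0.0002]), 'contact_force': array([ 0.3237,  0.046 , -0.2718]), 'torque': array([-0.0328, -0.0318, -0.0091]), 'opening': 0.9975906870424097}
scene {'vertical_fov': 54.99366619106872, 'cx': 257.602760720286, 'cy': 189.31626183287838, 'k1': -0.07803761175155396, 'rvec': array([ 0.8751,  2.6085, -1.0038]), 'tvec': array([ 0.4138, -0.2071,  1.558 ])} pos [1.0341 0.7168 1.0288]
top {'vertical_fov': 44.22546120971536, 'cx': 255.12274651681233, 'cy': 187.41334125543432, 'k1': -0.08677051414639712, 'rvec': array([ 2.1115, -2.1407,  0.1745]), 'tvec': array([0.0333, 0.534 , 1.5311])} pos [0.2618 0.0123 1.6006]
scene shelf [([291.4, 246.2], 0.83)]
scene station [([217.0, 171.5], 0.77), ([286.1, 182.5], 0.68), ([243.0, 242.2], 
[... 813 characters left out ...]
.1], 0.55)]
top bay_red [([325.9, 195.3], 0.66)]
top bay_green [([352.3, 196.2], 0.67), ([219.3, 180.7], 0.42)]
top plate_blue [([193.9, 179.4], 0.92), ([157.0, 252.1], 0.88), ([92.8, 216.1], 0.72), ([176.4, 135.8], 0.17)]
top plate_red []
top plate_green [([219.1, 182.0], 0.85), ([214.4, 254.1], 0.66)]
top clamp_knob [([378.8, 201.2], 0.65)]
top clamp_hinge [([371.3, 163.6], 0.79), ([313.3, 144.8], 0.17)]
top spot_plate [([206.0, 137.4], 0.6)]
top rose_quartz [([178.2, 133.0], 0.56), ([193.2, 179.9], 0.55)]
top ring_gauge [([263.1, 226.9], 0.64)]
top obsidian_tray [([313.4, 147.4], 0.73), ([322.9, 177.5], 0.47)]
top grit_jar [([94.6, 215.7], 0.55)]
top polish_bottle [([423.7, 187.9], 0.95)]
```

View pics/top0.png

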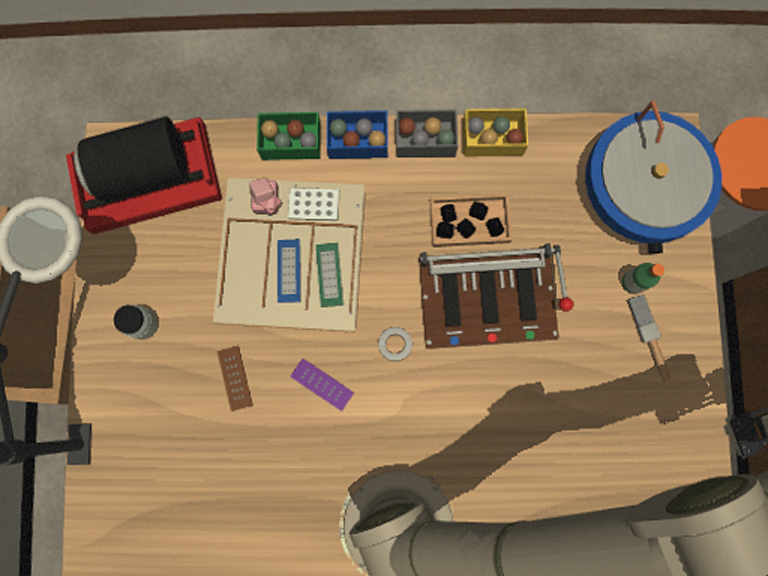

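View pics/scene0.png

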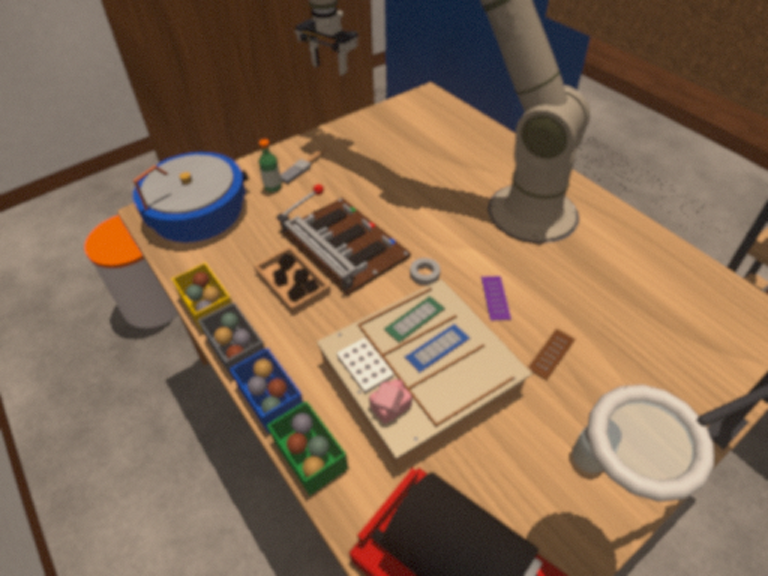

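The pictures show only the blue plate (top view, 1.5x pixels, about (289,270)) and the green one (about (329,274)). There is no red. The brown and purple look-alikes lie on the bench. The lever is down, with its knob at (567,303). Next I rectify the shelf and station to measure them.

```bash
cat >> h.py <<'E'
def ortho(n,im,x0,x1,y0,y1,z,res=0.001):
    xs=np.arange(x1,x0,-res); ys=np.arange(y1,y0,-res)
    Y,X=np.meshgrid(ys,xs); c,f,R,t=cal(n)
    P=np.stack([X,Y,np.full_like(X,z)],-1)@R.T+t; s=P[...,:2]/P[...,2:]
    s=s*(1+c["k1"]*(s**2).sum(-1,keepdims=True)); m=(s*f+[c["cx"],c["cy"]]).astype(np.float32)
    return cv2.remap(im,m[...,0],m[...,1],cv2.INTER_CUBIC)
def rect(n,im,x0,x1,y0,y1,z,f):
    o=ortho(n,im,x0,x1,y0,y1,z); hsv=cv2.cvtColor(o,cv2.COLOR_BGR2HSV); m=f(hsv,o).astype(np.uint8)
    cs=cv2.findContours(m,cv2.RETR_EXTERNAL,cv2.CHAIN_APPROX_NONE)[0]
    out=[]
    for c in sorted(cs,key=cv2.contourArea)[::-1][:4]:
        b=cv2.boxPoints(cv2.minAreaRect(c)); w=np.array([[x1-v*.001,y1-u*.001] for u,v in b])
        e=[w[1]-w[0],w[2]-w[1]]; e.sort(key=np.linalg.norm); L=e[1]*np.sign(e[1][0])
        out.append((w.mean(0).round(4),np.round([np.linalg.norm(e[1]),np.linalg.norm(e[0])],4),round(float(np.arctan2(L[1],L[0])),3),int(cv2.contourArea(c))))
    return out
E
python3 - <<'E'
from h import *
np.set_printoptions(precision=4,suppress=True)
im={n:snap(n) for n in("top","scene")}
for n in im:
  print(n)
  print("blue",rect(n,im[n],.5,.95,-.1,.45,.078,lambda h,o:(abs(h[...,0].astype(int)-108)<10)&(h[...,1]>130))[:2])
  print("green",rect(n,im[n],.5,.95,-.1,.45,.078,lambda h,o:(abs(h[...,0].astype(int)-75)<18)&(h[...,1]>100))[:2])
  print("shelf",rect(n,im[n],.45,1.,-.05,.5,.075,lambda h,o:(h[...,2]>150)&(h[...,1]<75))[:2])
  print("lands",rect(n,im[n],.45,.85,-.5,-.1,.032,lambda h,o:(h[...,2]<50))[:4])
  print("dots r",rect(n,im[n],.48,.75,-.4,-.1,.018,lambda h,o:((h[...,0]<6)|(h[...,0]>174))&(h[...,1]>170)&(h[...,2]>120))[:2])
  print("dots b",rect(n,im[n],.48,.75,-.4,-.1,.018,lambda h,o:(abs(h[...,0].astype(int)-108)<10)&(h[...,1]>130))[:1])
  print("dots g",rect(n,im[n],.48,.75,-.4,-.1,.018,lambda h,o:(abs(h[...,0].astype(int)-65)<18)&(h[...,1]>110))[:1])
  print("knob z.065",rect(n,im[n],.5,.75,-.5,-.3,.065,lambda h,o:((h[...,0]<6)|(h[...,0]>174))&(h[...,1]>170)&(h[...,2]>100))[:2])
a=ortho("top",im["top"],.5,.93,-.1,.35,.075); b=ortho("top",im["top"],.5,.8,-.5,-.1,.032)
cv2.imwrite("pics/o1.png",cv2.resize(a,None,fx=1.3,fy=1.3)); cv2.imwrite("pics/o2.png",cv2.resize(b,None,fx=2,fy=2))
E
```

```text
top
blue [(array([0.8695, 0.081 ], dtype=float32), array([0.136, 0.111], dtype=float32), -0.0, 14687), (array([0.5637, 0.2332], dtype=float32), array([0.1261, 0.0466], dtype=float32), 0.014, 5574)]
green [(array([0.87  , 0.2375], dtype=float32), array([0.141, 0.112], dtype=float32), -0.0, 15100), (array([0.5571, 0.1446], dtype=float32), array([0.1163, 0.0461], dtype=float32), 0.082, 674)]
shelf [(array([0.6007, 0.231 ], dtype=float32), array([0.3227, 0.3095], dtype=float32), -0.073, 89859), (array([ 0.9715, -0.041 ], dtype=float32), array([0.031, 0.016], dtype=float32), -0.0, 241)]
lands [(array([ 0.5061, -0.2913], dtype=float32), array([0.1127, 0.04  ], dtype=float32), 0.059, 3787), (array([ 0.5042, -0.2061], dtype=float32), array([0.1073, 0.0421], dtype=float32), 0.022, 3362), (array([ 0.5019, -0.1215], dtype=float32), array([0.1023, 0.042 ], dtype=float32), 0.01, 3134), (array([ 0.6757, -0.1213], dtype=float32), array([0.08 , 0.037], dtype=float32), -0.193, 2156)]
dots r [(array([ 0.489, -0.387], dtype=float32), array([0.026, 0.016], dtype=float32), -0.0, 314)]
dots b [(array([ 0.
[... 523 characters left out ...]
ype=float32), array([0.0314, 0.0298], dtype=float32), 0.907, 419)]
shelf [(array([0.7058, 0.1719], dtype=float32), array([0.1208, 0.0849], dtype=float32), 1.511, 8920), (array([0.5546, 0.2307], dtype=float32), array([0.1495, 0.0599], dtype=float32), 0.014, 8533)]
lands [(array([ 0.6805, -0.1379], dtype=float32), array([0.0747, 0.0674], dtype=float32), 1.501, 2478), (array([ 0.6847, -0.2043], dtype=float32), array([0.0983, 0.0311], dtype=float32), 0.785, 1836), (array([ 0.4815, -0.2829], dtype=float32), array([0.0601, 0.0238], dtype=float32), 0.245, 649), (array([ 0.4775, -0.1944], dtype=float32), array([0.0532, 0.0156], dtype=float32), 0.204, 412)]
dots r []
dots b []
dots g []
knob z.065 []
```

View pics/o1.png

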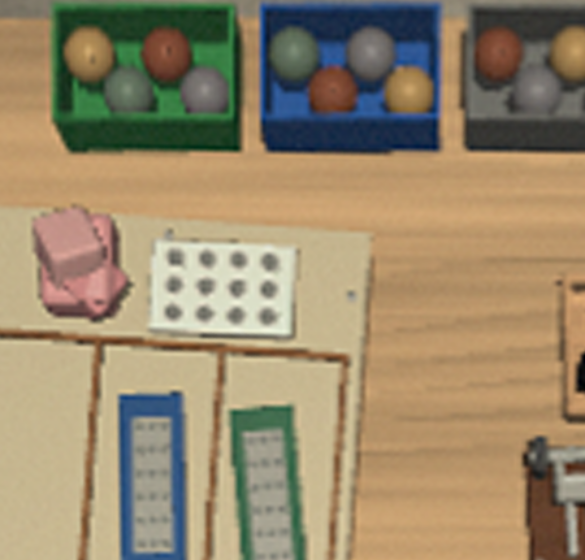

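View pics/o2.png

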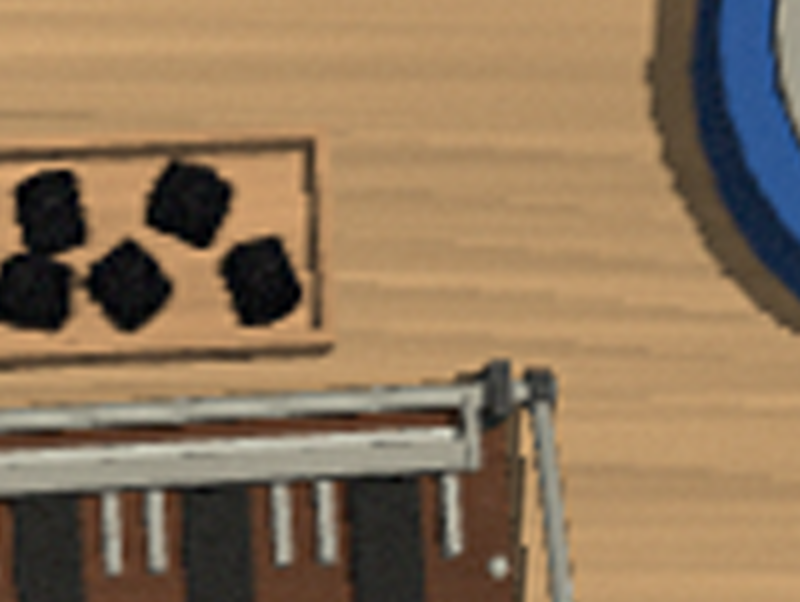

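```bash
cat > m.py <<'E'
from h import *
np.set_printoptions(precision=4,suppress=True)
RED=lambda h,o:((h[...,0]<7)|(h[...,0]>173))&(h[...,1]>160)&(h[...,2]>110)
BLU=lambda h,o:(abs(h[...,0].astype(int)-108)<10)&(h[...,1]>110)
GRN=lambda h,o:(abs(h[...,0].astype(int)-72)<20)&(h[...,1]>80)
E
python3 - <<'E'
from m import *
im={n:snap(n) for n in("top","scene")}
for n in im:
  print(n)
  print("blue",rect(n,im[n],.4,.75,.0,.38,.078,BLU)[:2])
  print("green",rect(n,im[n],.4,.75,.0,.38,.078,GRN)[:2])
  print("shelf",rect(n,im[n],.35,.8,0,.45,.075,lambda h,o:(h[...,2]>140)&(h[...,1]<75))[:2])
  print("lands",rect(n,im[n],.36,.65,-.37,-.06,.032,lambda h,o:(h[...,2]<60))[:4])
  for nm,f in(("r",RED),("b",BLU),("g",GRN)): print("dot",nm,rect(n,im[n],.33,.55,-.33,-.05,.018,f)[:2])
  print("knob z.065",rect(n,im[n],.35,.6,-.45,-.3,.065,RED)[:2])
a=ortho("top",im["top"],.38,.78,.02,.42,.075); b=ortho("top",im["top"],.35,.65,-.42,-.05,.032)
cv2.imwrite("pics/o3.png",np.hstack([cv2.resize(a,(400,400)),cv2.resize(b[:,:],(400,324))[:400] if 0 else cv2.copyMakeBorder(b,0,100,0,30,cv2.BORDER_CONSTANT)]))
E
```

```text
top
blue [(array([0.5574, 0.233 ], dtype=float32), array([0.1387, 0.0473], dtype=float32), 0.013, 6260)]
green [(array([0.5468, 0.1442], dtype=float32), array([0.1378, 0.0467], dtype=float32), 0.091, 6001)]
shelf [(array([0.5983, 0.2313], dtype=float32), array([0.3278, 0.3096], dtype=float32), -0.073, 94540), (array([0.3945, 0.0195], dtype=float32), array([0.071, 0.037], dtype=float32), -0.0, 1237)]
lands [(array([ 0.5035, -0.2959], dtype=float32), array([0.1196, 0.0541], dtype=float32), 0.049, 4244), (array([ 0.4987, -0.2117], dtype=float32), array([0.1193, 0.0521], dtype=float32), 0.062, 3962), (array([ 0.4938, -0.1257], dtype=float32), array([0.1195, 0.052 ], dtype=float32), 0.048, 3902), (array([ 0.643 , -0.1155], dtype=float32), array([0.037, 0.014], dtype=float32), -0.0, 438)]
dot r [(array([ 0.4085, -0.216 ], dtype=float32), array([0.022, 0.021], dtype=float32), -0.0, 359)]
dot b [(array([ 0.404, -0.131], dtype=float32), array([0.018, 0.018], dtype=float32), -0.0, 259)]
dot g [(array([ 0.4128, -0.3001], dtype=float32), array([0.0189, 0.0181], dtype=float32), 1.406, 259)]
knob 
[... 1186 characters left out ...]
array([ 0.4018, -0.1299], dtype=float32), array([0.008 , 0.0049], dtype=float32), 1.107, 28)]
dot g [(array([ 0.4133, -0.3004], dtype=float32), array([0.0058, 0.0054], dtype=float32), 1.107, 22)]
knob z.065 [(array([ 0.4665, -0.3847], dtype=float32), array([0.0394, 0.025 ], dtype=float32), 0.983, 722)]Traceback (most recent call last):
  File "<stdin>", line 12, in <module>
    return _nx.concatenate(arrs, 1, dtype=dtype, casting=casting)
           ~~~~~~~~~~~~~~~^^^^^^^^^^^^^^^^^^^^^^^^^^^^^^^^^^^^^^^
ValueError: all the input array dimensions except for the concatenation axis must match exactly, but along dimension 0, the array at index 0 has size 400 and the array at index 1 has size 401
```

```bash
python3 - <<'E'
from m import *
im=snap("top")
a=ortho("top",im,.39,.78,.03,.42,.075); b=ortho("top",im,.36,.6,-.40,-.04,.032)
cv2.imwrite("pics/o3.png",a); 
for i in range(0,240,20): cv2.line(b,(0,i),(4,i),(255,255,255),1)
b=cv2.resize(b,None,fx=2.2,fy=2.2); cv2.imwrite("pics/o4.png",b)
E
```

```text
(no output)
```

View pics/o4.png

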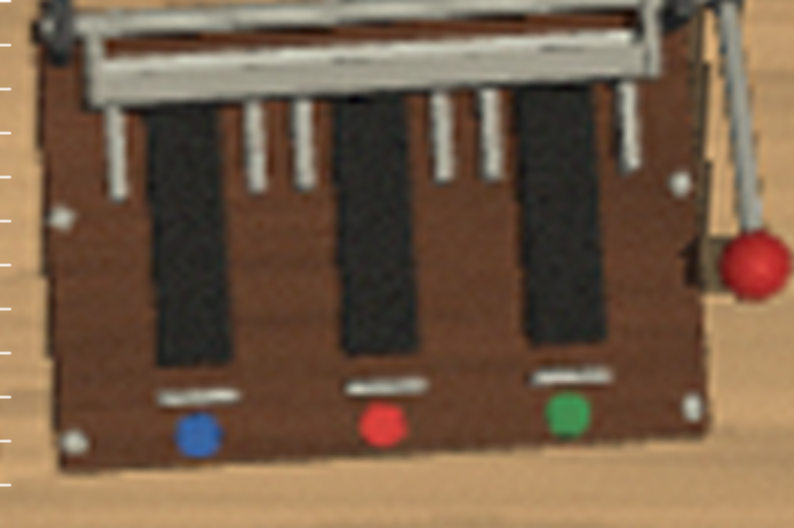

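View pics/o3.png

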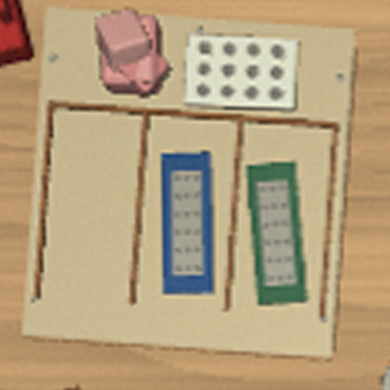

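The rectified views are clean:
- **Station:** the land front edges are at (195,362), (380,354) and (567,343), and the yaw is about 0.051.
- **Shelf:** the front edge runs from (22,335) to (330,357), and the yaw is about -0.073.

Now the move-row planner, then off to the knob.

```bash
cat >> m.py <<'E'
BB=np.array([.4954,-.1255]); BG=np.array([.5040,-.2946]); SY=.051
def st():
    s=arm.state(); w,x,y,z=s["ee_rot"]; return np.array(s["eef_pos"]),2*np.arctan2(y,x),s
def plan(wps,start=None,step=.04):
    """wps: (x,y,z,yaw,grip[,step]); prints rows"""
    p,a,s=st()
    if start is not None: p,a=np.array(start[:3],float),start[3]
    rows=[]
    for w in wps:
        t=np.array(w[:3]); ta=w[3]; sp=w[5] if len(w)>5 else step
        d=t-p; da=(ta-a+np.pi)%(2*np.pi)-np.pi
        n=int(max(1,np.ceil(np.linalg.norm(d)/sp-1e-6),np.ceil(abs(da)/.14)))
        p0,a0=p.copy(),a
        for i in range(1,n+1):
            e=p0+d*i/n-p; c,sn=np.cos(a),np.sin(a)
            r=np.round(np.array([(c*e[0]+sn*e[1]),(sn*e[0]-c*e[1]),-e[2]])/.2,3); tr=round(-(a0+da*i/n-a)/np.pi,3)
            l=r*.2; p=p+[c*l[0]+sn*l[1],sn*l[0]-c*l[1],-l[2]]; a-=tr*np.pi
            rows.append([float(v) for v in r]+[float(tr),w[4]])
    print("start",np.round(s["eef_pos"],4),"yaw",round(st()[1],4),"F",np.round(s["contact_force"],1),"open",round(s["opening"],3),"t",round(s["time_s"],1))
    print(len(rows)); print("[["+",".join("[%g,%g,%g,%g,%g]"%tuple(np.array(r)+0.0) for r in rows)+"]]"); print("end",p.round(4),round(a,4))
E
python3 - <<'E'
from m import *
print(tri(ray("top",(378.8,201.2)),ray("scene",(212.4,123.0))))
o=[]
for n,w in(("top",(360,185,395,215)),("scene",(195,105,230,140))):
    im=snap(n); h=cv2.cvtColor(im,cv2.COLOR_BGR2HSV); m=RED(h,0); m2=np.zeros_like(m); m2[w[1]:w[3],w[0]:w[2]]=m[w[1]:w[3],w[0]:w[2]]
    v,u=np.nonzero(m2); c=(u.mean(),v.mean()); print(n,c,len(u)); o.append(ray(n,c))
print(tri(*o))
plan([(.4755,-.376,.2,.051,-1),(.4755,-.376,.12,.051,-1,.03)])
E
```

```text
(array([ 0.4727, -0.372 ,  0.0903]), np.float64(0.006995857512447743))
top (np.float64(377.1525423728813), np.float64(202.42372881355934)) 59
scene (np.float64(211.78571428571428), np.float64(125.5)) 28
(array([ 0.4734, -0.3721,  0.0767]), np.float64(0.0002266519489623987))
start [ 0.2176 -0.6916  0.2186] yaw 0.3048 F [-0.7 -0.6 -0.1] open 1.001 t 2.0
14
[[[0.155,-0.102,0.008,0.007,-1],[0.152,-0.105,0.009,0.008,-1],[0.15,-0.109,0.008,0.007,-1],[0.148,-0.112,0.009,0.007,-1],[0.145,-0.115,0.008,0.008,-1],[0.142,-0.119,0.009,0.007,-1],[0.139,-0.122,0.008,0.007,-1],[0.137,-0.125,0.009,0.008,-1],[0.134,-0.128,0.008,0.007,-1],[0.13,-0.132,0.009,0.007,-1],[0.128,-0.134,0.008,0.008,-1],[0,0,0.133,0,-1],[0,0,0.134,0,-1],[0,0,0.133,0,-1]]]
end [ 0.4755 -0.376   0.12  ] 0.0504
```

apply_moves:
  motion:
    - [[0.155,-0.102,0.008,0.007,-1],[0.152,-0.105,0.009,0.008,-1],[0.15,-0.109,0.008,0.007,-1],[0.148,-0.112,0.009,0.007,-1],[0.145,-0.115,0.008,0.008,-1],[0.142,-0.119,0.009,0.007,-1],[0.139,-0.122,0.008,0.007,-1],[0.137,-0.125,0.009,0.008,-1],[0.134,-0.128,0.008,0.007,-1],[0.13,-0.132,0.009,0.007,-1],[0.128,-0.134,0.008,0.008,-1],[0,0,0.133,0,-1],[0,0,0.134,0,-1],[0,0,0.1,0,-1],[0,0,0,0,-1]]

```text
time_s: 3.55
eef_pos: [0.4745, -0.3749, 0.1243]
ee_rot: [-0.001, 1.0, 0.025, -0.002]
contact_force: [-0.2, -0.1, 0.9]
opening: 1.001
```

```bash
python3 - <<'E'
from m import *
snap("scene","s1.png",(150,60,310,200),4)
plan([(.474,-.374,.058,.051,-1,.02),(.474,-.374,.058,.051,.6)])
E
```

```text
start [ 0.4751 -0.3756  0.1258] yaw 0.0504 F [0.1 0.3 0.5] open 1.003 t 3.6
5
[[[-0.001,-0.002,0.085,0,-1],[-0.001,-0.002,0.085,0,-1],[-0.002,-0.002,0.084,0,-1],[-0.001,-0.002,0.085,0,-1],[0,0,0,0,0.6]]]
end [ 0.474  -0.3741  0.058 ] 0.0504
```

View pics/s1.png

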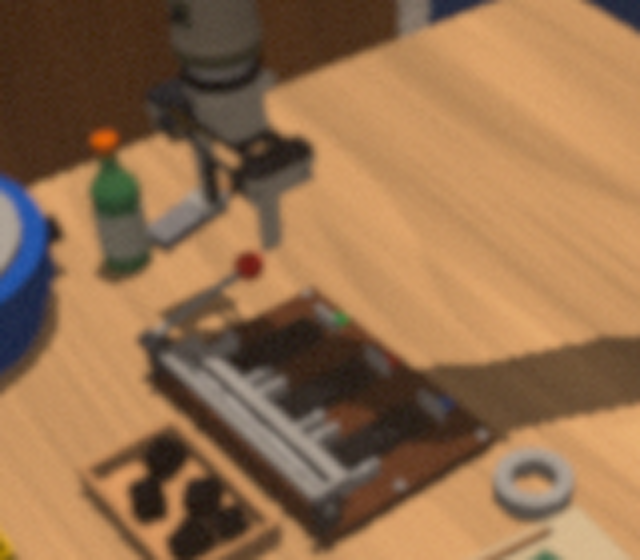

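The open jaws (finger tips near (205,205) and (270,245)) straddle the red knob at (250,265). I'll descend and grip it.

apply_moves:
  motion:
    - [[0,-0.002,0.085,0,-1],[0,-0.002,0.085,0,-1],[-0.002,-0.002,0.084,0,-1],[0,-0.002,0.085,0,-1],[0,0,0,0,1],[0,0,0,0,1],[0,0,0,0,1],[0,0,0,0,1],[0,0,0,0,1],[0,0,0,0,1],[0,0,0,0,1]]
  force: 20

```text
time_s: 4.7
eef_pos: [0.4751, -0.3745, 0.059]
ee_rot: [0.0, 1.0, 0.025, 0.0]
contact_force: [-0.1, 0.1, 0.2]
opening: 0.446
```

```bash
python3 - <<'E'
from m import *
p,a,s=st(); r=.132; th0=.20; c=np.array([np.cos(SY),np.sin(SY)])
h=p[:2]+c*r*np.cos(th0)
w=[]
for th in np.linspace(th0,1.46,19)[1:]:
    q=h-c*r*np.cos(th); w.append((q[0],q[1],p[2]+r*(np.sin(th)-np.sin(th0)),a,1))
plan(w)
E
```

```text
start [ 0.4751 -0.3745  0.059 ] yaw 0.0504 F [-0.1  0.1  0.2] open 0.446 t 4.7
18
[[[0.011,0,-0.045,0,1],[0.014,0,-0.044,0,1],[0.017,0,-0.043,0,1],[0.019,0,-0.042,0,1],[0.023,0,-0.04,0,1],[0.026,0,-0.038,0,1],[0.028,0,-0.037,0,1],[0.03,0,-0.035,0,1],[0.033,0,-0.032,0,1],[0.036,0,-0.03,0,1],[0.037,0,-0.027,0,1],[0.039,0,-0.025,0,1],[0.04,0,-0.022,0,1],[0.042,0,-0.019,0,1],[0.044,0,-0.016,0,1],[0.044,0,-0.013,0,1],[0.045,0,-0.01,0,1],[0.046,0,-0.007,0,1]]]
end [ 0.5898 -0.3687  0.164 ] 0.0504
```

apply_moves:
  motion:
    - [[0,0,0,0,1],[0,0,0,0,1],[0,0,0,0,1],[0,0,0,0,1],[0,0,0,0,1]]

```text
time_s: 5.2
eef_pos: [0.4749, -0.3734, 0.0586]
ee_rot: [-0.001, 1.0, 0.025, -0.0]
contact_force: [0.0, 5.5, -0.0]
opening: 0.331
```

apply_moves:
  motion:
    - [[0.011,0,-0.045,0,1],[0.014,0,-0.044,0,1],[0.017,0,-0.043,0,1],[0.019,0,-0.042,0,1],[0.023,0,-0.04,0,1],[0.026,0,-0.038,0,1],[0.028,0,-0.037,0,1],[0.03,0,-0.035,0,1],[0.033,0,-0.032,0,1],[0.036,0,-0.03,0,1],[0.037,0,-0.027,0,1],[0.039,0,-0.025,0,1],[0.04,0,-0.022,0,1],[0.042,0,-0.019,0,1],[0.044,0,-0.016,0,1],[0.044,0,-0.013,0,1],[0.045,0,-0.01,0,1],[0.046,0,-0.007,0,1],[0,0,0,0,1]]

```text
time_s: 7.1
eef_pos: [0.5904, -0.3671, 0.1641]
ee_rot: [-0.001, 1.0, 0.026, -0.0]
contact_force: [1.5, 6.4, -1.5]
opening: 0.33
```

```bash
python3 - <<'E'
from m import *
snap("scene","s2.png",(150,60,310,200),4)
p,a,s=st(); print(p,s["contact_force"],s["opening"])
E
```

```text
[ 0.5904 -0.3671  0.1641] [ 2.1954  6.2776 -1.6358] 0.3311093076212467
```

View pics/s2.png

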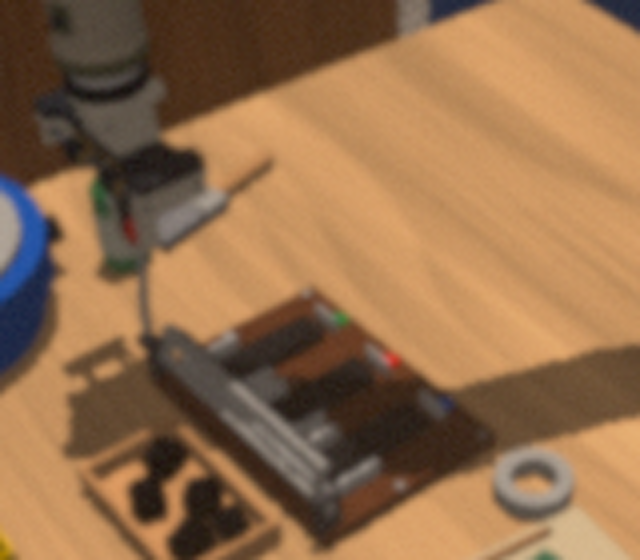

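The lever stands upright at about (145,300) with the knob still between the fingers. I'll release it, rise and head for the blue plate.

```bash
python3 - <<'E'
from m import *
p,a,s=st()
plan([(.5904,-.3671,.1641,a,-1)]*4+[(.5904,-.3671,.29,a,-1),(.56,.233,.26,.013,1,.05)])
E
```

```text
start [ 0.5904 -0.3671  0.1641] yaw 0.0513 F [ 2.2  6.3 -1.6] open 0.331 t 7.2
21
[[[0,0,0,0,-1],[0,0,0,0,-1],[0,0,0,0,-1],[0,0,0,0,-1],[0,0,-0.157,0,-1],[0,0,-0.158,0,-1],[0,0,-0.157,0,-1],[0,0,-0.158,0,-1],[0,-0.231,0.012,0.001,1],[0,-0.231,0.011,0.001,1],[-0.002,-0.231,0.012,0.001,1],[-0.002,-0.231,0.011,0.001,1],[-0.003,-0.232,0.012,0.001,1],[-0.003,-0.231,0.011,0.001,1],[-0.004,-0.231,0.012,0.001,1],[-0.005,-0.231,0.012,0,1],[-0.005,-0.231,0.011,0.001,1],[-0.006,-0.231,0.012,0.001,1],[-0.006,-0.231,0.011,0.001,1],[-0.007,-0.231,0.012,0.001,1],[-0.008,-0.231,0.011,0.001,1]]]
end [0.56   0.233  0.2601] 0.0136
```

apply_moves:
  motion:
    - [[0,0,0,0,-1],[0,0,0,0,-1],[0,0,0,0,-1],[0,0,0,0,-1],[0,0,-0.157,0,-1],[0,0,-0.158,0,-1],[0,0,-0.157,0,-1],[0,0,-0.158,0,-1],[0,-0.231,0.012,0.001,1],[0,-0.231,0.011,0.001,1],[-0.002,-0.231,0.012,0.001,1],[-0.002,-0.231,0.011,0.001,1],[-0.003,-0.232,0.012,0.001,1],[-0.003,-0.231,0.011,0.001,1]]

```text
time_s: 8.55
eef_pos: [0.5756, -0.0902, 0.2763]
ee_rot: [0.0, 1.0, 0.015, 0.0]
contact_force: [-0.1, -0.2, 0.2]
opening: 0.529
```

```bash
cat >> m.py <<'E'
def plates():
    im=snap("top")
    for nm,f in(("blue",BLU),("green",GRN)): print(nm,rect("top",im,.3,.75,.0,.38,.078,f)[:1])
    return im
E
python3 - <<'E'
from m import *
plates()
plan([(.5574,.233,.25,.013,1,.05),(.5574,.233,.11,.013,1,.04)])
E
```

```text
blue [(array([0.5574, 0.2331], dtype=float32), array([0.1387, 0.0472], dtype=float32), 0.013, 6263)]
green [(array([0.5469, 0.1442], dtype=float32), array([0.1379, 0.0467], dtype=float32), 0.09, 5997)]
start [ 0.5755 -0.0809  0.2758] yaw 0.0393 F [-1.3  6.7 -0.9] open 0.491 t 8.6
11
[[[-0.004,-0.225,0.018,0.001,1],[-0.005,-0.224,0.019,0.001,1],[-0.005,-0.225,0.018,0.002,1],[-0.007,-0.224,0.019,0.001,1],[-0.008,-0.224,0.018,0.001,1],[-0.008,-0.225,0.019,0.001,1],[-0.009,-0.224,0.018,0.001,1],[0,0,0.175,0,1],[0,0,0.175,0,1],[0,0,0.175,0,1],[0,0,0.175,0,1]]]
end [0.5574 0.233  0.11  ] 0.0142
```

apply_moves:
  motion:
    - [[-0.004,-0.225,0.018,0.001,1],[-0.005,-0.224,0.019,0.001,1],[-0.005,-0.225,0.018,0.002,1],[-0.007,-0.224,0.019,0.001,1],[-0.008,-0.224,0.018,0.001,1],[-0.008,-0.225,0.019,0.001,1],[-0.009,-0.224,0.018,0.001,1],[0,0,0.175,0,1],[0,0,0.175,0,1],[0,0,0.175,0,1],[0,0,0.175,0,1],[0,0,0,0,1],[0,0,0,0,1]]

```text
time_s: 9.9
eef_pos: [0.5606, 0.2221, 0.1105]
ee_rot: [0.0, 1.0, 0.003, -0.0]
contact_force: [0.6, -0.3, 0.3]
opening: 0.006
```

```bash
python3 - <<'E'
from m import *
p,a,s=st()
plan([(.5574,.233,.084,.013,1,.02),(.5574,.233,.076,.013,1,.002)])
E
```

```text
start [0.5606 0.2221 0.1105] yaw 0.006 F [ 0.6 -0.3  0.3] open 0.006 t 9.9
7
[[[-0.008,-0.027,0.066,-0.001,1],[-0.008,-0.028,0.066,-0.001,1],[0,0,0.008,0,1],[0,0,0.008,0,1],[0,0,0.008,0,1],[0,0,0.008,0,1],[0,0,0.008,0,1]]]
end [0.5573 0.233  0.0761] 0.0123
```

apply_moves:
  motion:
    - [[-0.008,-0.027,0.066,-0.001,1],[-0.008,-0.028,0.066,-0.001,1],[0,0,0.008,0,1],[0,0,0.008,0,1],[0,0,0.008,0,1],[0,0,0.008,0,1],[0,0,0.008,0,1],[0,0,0,0,1]]

```text
time_s: 10.7
eef_pos: [0.5573, 0.2333, 0.0783]
ee_rot: [-0.0, 1.0, 0.006, 0.001]
contact_force: [-5.5, -2.1, 24.5]
opening: 0.01
```

apply_moves:
  motion:
    - [[0,0,-0.005,0,1],[-0.05,-0.004,0,0,1],[-0.05,-0.004,0,0,1],[-0.05,-0.004,0,0,1],[-0.05,-0.004,0,0,1],[-0.05,-0.004,0,0,1],[0,0,0,0,1]]

```text
time_s: 11.4
eef_pos: [0.5074, 0.2375, 0.0783]
ee_rot: [-0.001, 1.0, 0.006, 0.001]
contact_force: [-2.8, 1.2, 12.7]
opening: 0.003
```

```bash
python3 - <<'E'
from m import *
im=plates(); print(st()[0],st()[2]["contact_force"])
E
```

```text
blue [(array([0.5675, 0.2206], dtype=float32), array([0.0176, 0.0105], dtype=float32), 0.071, 131)]
green [(array([0.5469, 0.1442], dtype=float32), array([0.1377, 0.0467], dtype=float32), 0.09, 1750)]
[0.5074 0.2375 0.0783] [-3.5212  0.7118 13.82  ]
```

apply_moves:
  motion:
    - [[-0.05,-0.004,0,0,1],[-0.05,-0.004,0,0,1],[-0.05,-0.004,0,0,1],[-0.05,-0.004,0,0,1],[-0.05,-0.004,0,0,1],[-0.05,-0.004,0,0,1],[0,0,0,0,1],[0,0,-0.1,0,1],[0,0,-0.2,0,1],[0,0,-0.2,0,1],[0,0,0,0,1]]

```text
time_s: 12.55
eef_pos: [0.4492, 0.2418, 0.1814]
ee_rot: [-0.002, 1.0, 0.006, 0.003]
contact_force: [0.9, 0.0, 0.5]
opening: 0.006
```

```bash
python3 - <<'E'
from m import *
im=plates(); print(st()[0],st()[2]["contact_force"])
n="scene"; im=snap(n,"s3.png",(240,130,400,250),4)
E
```

```text
blue [(array([0.482, 0.222], dtype=float32), array([0.036, 0.006], dtype=float32), -0.0, 160)]
green [(array([0.5469, 0.1442], dtype=float32), array([0.1377, 0.0468], dtype=float32), 0.087, 6006)]
[0.4483 0.2414 0.1793] [-0.1567  1.0976  0.3917]
```

View pics/s3.png

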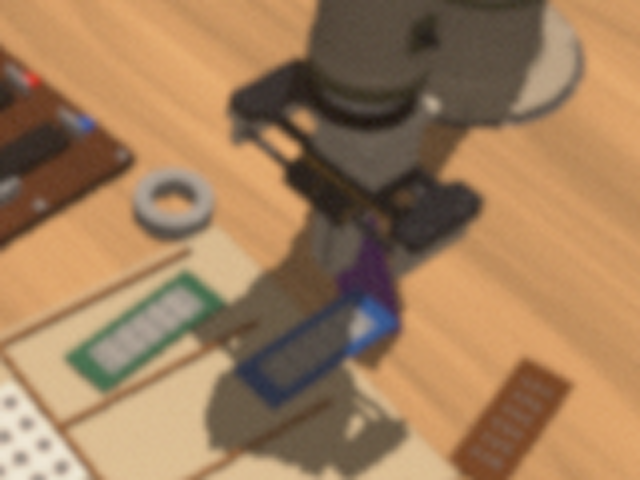

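The blue plate now overhangs the front edge; its near end is at about (390,320). I'll step aside to measure it.

apply_moves:
  motion:
    - [[0,0.2,0,0,-1],[0,0.2,0,0,-1],[0,0.2,0,0,-1],[0,0.2,0,0,-1],[0,0.2,0,0,-1],[0,0.1,0,0,-1],[0,0,0,0,-1],[0,0,0,0,-1]]

```text
time_s: 13.45
eef_pos: [0.4493, 0.0208, 0.1759]
ee_rot: [0.0, 1.0, 0.006, -0.001]
contact_force: [0.6, 0.8, -0.2]
opening: 0.643
```

```bash
python3 - <<'E'
from m import *
im=plates(); print(st()[0],st()[2]["contact_force"])
E
```

```text
blue [(array([0.4485, 0.2407], dtype=float32), array([0.1379, 0.0486], dtype=float32), 0.02, 6307)]
green [(array([0.5471, 0.1444], dtype=float32), array([0.1375, 0.0465], dtype=float32), 0.086, 1736)]
[0.4495 0.0215 0.1761] [-1.2798 -0.2159  0.3248]
```

```bash
python3 - <<'E'
from m import *
plan([(.4145,.240,.15,.02,-1,.04),(.4145,.240,.0655,.02,-1,.03)])
E
```

```text
start [0.4495 0.0215 0.1761] yaw 0.0131 F [-1.3 -0.2  0.3] open 0.686 t 13.5
9
[[[-0.027,-0.182,0.022,0,-1],[-0.026,-0.183,0.022,-0.001,-1],[-0.027,-0.182,0.021,0,-1],[-0.026,-0.183,0.022,0,-1],[-0.026,-0.182,0.022,-0.001,-1],[-0.026,-0.183,0.022,0,-1],[0,0,0.141,0,-1],[0,0,0.14,0,-1],[0,0,0.141,0,-1]]]
end [0.4144 0.24   0.0655] 0.0194
```

apply_moves:
  motion:
    - [[-0.027,-0.182,0.022,0,-1],[-0.026,-0.183,0.022,-0.001,-1],[-0.027,-0.182,0.021,0,-1],[-0.026,-0.183,0.022,0,-1],[-0.026,-0.182,0.022,-0.001,-1],[-0.026,-0.183,0.022,0,-1],[0,0,0,0,-1],[0,0,0,0,-1]]

```text
time_s: 14.3
eef_pos: [0.4136, 0.241, 0.15]
ee_rot: [0.0, 1.0, 0.012, -0.001]
contact_force: [0.2, -1.0, -0.5]
opening: 1.001
```

```bash
python3 - <<'E'
from m import *
plan([(.4145,.240,.0655,.02,-1,.03)])
E
```

```text
start [0.4136 0.241  0.15  ] yaw 0.0234 F [ 0.2 -1.  -0.5] open 1.001 t 14.3
3
[[[0.001,0.002,0.141,0,-1],[0.002,0.001,0.141,0.001,-1],[0.001,0.002,0.141,0,-1]]]
end [0.4144 0.24   0.0654] 0.0202
```

apply_moves:
  motion:
    - [[0,0.002,0.141,0,-1],[0.002,0,0.141,0.001,-1],[0.002,0.002,0.141,0,-1],[0,0,0,0,-1],[0,0,0,0,1],[0,0,0,0,1],[0,0,0,0,1],[0,0,0,0,1],[0,0,0,0,1],[0,0,0,0,1],[0,0,0,0,1],[0,0,0,0,1],[0,0,0,0,1],[0,0,0,0,1],[0,0,0,0,1]]
  force: 50

```text
time_s: 15.8
eef_pos: [0.4157, 0.2386, 0.066]
ee_rot: [-0.0, 1.0, 0.008, 0.0]
contact_force: [0.2, 0.8, 3.2]
opening: 0.523
```

Gripped at 48.6 mm, which fits the 50 mm plate. I'll lift it and carry it to hover over the blue bay.

```bash
python3 - <<'E'
from m import *
plan([(.4157,.2386,.13,.016,1,.025),(.43,.10,.14,.03,1,.04),(.4609,-.1273,.10,.051,1,.04)])
E
```

```text
start [0.4157 0.2386 0.066 ] yaw 0.0158 F [0.2 0.8 3.2] open 0.523 t 15.8
13
[[[0,0,-0.107,0,1],[0,0,-0.106,0,1],[0,0,-0.107,0,1],[0.015,0.173,-0.012,-0.001,1],[0.015,0.174,-0.013,-0.001,1],[0.014,0.174,-0.012,-0.001,1],[0.013,0.173,-0.013,-0.002,1],[0.02,0.19,0.033,-0.001,1],[0.019,0.19,0.034,-0.001,1],[0.019,0.191,0.033,-0.001,1],[0.018,0.19,0.033,-0.001,1],[0.017,0.19,0.034,-0.001,1],[0.017,0.191,0.033,-0.001,1]]]
end [ 0.4609 -0.1273  0.1   ] 0.0504
```

apply_moves:
  motion:
    - [[0,0,-0.107,0,1],[0,0,-0.106,0,1],[0,0,-0.107,0,1],[0.015,0.173,-0.012,0,1],[0.015,0.174,-0.013,-0.001,1],[0.014,0.174,-0.012,-0.001,1],[0.013,0.173,-0.013,-0.002,1],[0.02,0.19,0.033,-0.001,1],[0.019,0.19,0.034,-0.001,1],[0.019,0.191,0.033,-0.001,1],[0.018,0.19,0.033,-0.001,1],[0.017,0.19,0.034,-0.001,1],[0.017,0.191,0.033,-0.001,1],[0,0,0,0,1],[0,0,0,0,1],[0,0,0,0,1]]

```text
time_s: 17.4
eef_pos: [0.4594, -0.1266, 0.0999]
ee_rot: [-0.0, 1.0, 0.024, -0.0]
contact_force: [-0.4, -0.8, -1.6]
opening: 0.524
```

```bash
python3 - <<'E'
from m import *
im=snap("top"); p,a,s=st(); print(p,a,s["contact_force"],s["opening"])
print(rect("top",im,.4,.7,-.25,0,p[2]+.0125,BLU)[:3])
o=ortho("top",im,.36,.66,-.36,-.04,p[2]+.0125); cv2.imwrite("pics/t4.png",cv2.resize(o,None,fx=1.5,fy=1.5))
sc=snap("scene")[70:210,150:310]; sc=cv2.resize(sc,None,fx=3,fy=3); o=cv2.resize(o,None,fx=.9,fy=.9)
c=np.zeros((420,480+o.shape[1],3),np.uint8); c[:,:480]=sc; c[:o.shape[0],480:]=o; cv2.imwrite("pics/t5.png",c)
E
```

```text
[ 0.4596 -0.1263  0.1   ] 0.048928081706267994 [-1.0685  0.1515 -2.2722] 0.5210969420906812
[(array([ 0.556 , -0.0985], dtype=float32), array([0.008, 0.005], dtype=float32), -0.0, 25), (array([ 0.6243, -0.2116], dtype=float32), array([0.0082, 0.0045], dtype=float32), 0.197, 18), (array([ 0.6374, -0.1706], dtype=float32), array([0.0072, 0.0034], dtype=float32), 0.644, 13)]
```

View pics/t5.png

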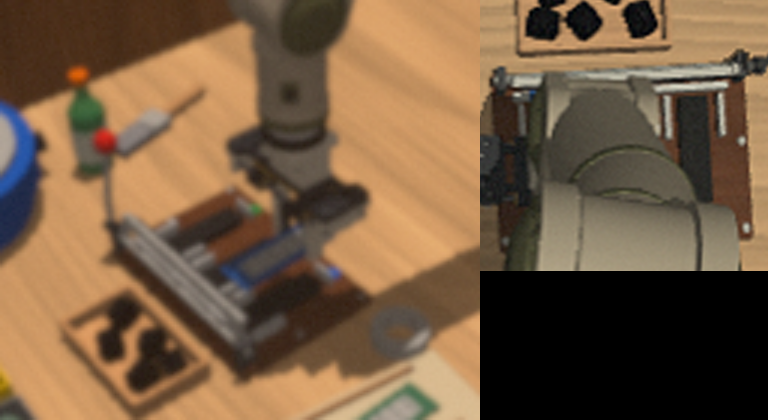

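```bash
cat >> m.py <<'E'
def scplate(nm,x0,x1,y0,y1,z):
    im=snap("scene"); lo={"blue":(100,70),"green":(55,60)}[nm]; hi={"blue":128,"green":92}[nm]
    o=ortho("scene",im,x0,x1,y0,y1,z); h=cv2.cvtColor(o,cv2.COLOR_BGR2HSV)
    m=((h[...,0]>=lo[0])&(h[...,0]<=hi)&(h[...,1]>lo[1])).astype(np.uint8)
    f=lambda h,o: cv2.morphologyEx(((h[...,0]>=lo[0])&(h[...,0]<=hi)&(h[...,1]>lo[1])).astype(np.uint8),cv2.MORPH_CLOSE,np.ones((5,5)))
    print(nm,rect("scene",im,x0,x1,y0,y1,z,f)[:2]); return o,m
E
python3 - <<'E'
from m import *
p,a,s=st()
o,m=scplate("blue",.4,.65,-.25,-.03,p[2]+.0125)
cv2.imwrite("pics/t6.png",np.hstack([cv2.resize(o,None,fx=1.8,fy=1.8),cv2.resize(cv2.merge([m*255]*3),None,fx=1.8,fy=1.8)]))
# predicted rear corners
c,sn=np.cos(a),np.sin(a)
for dx,dy in((103,25),(103,-25)): print(p[0]+c*dx/1e3-sn*dy/1e3,p[1]+sn*dx/1e3+c*dy/1e3)
E
```

```text
blue [(array([ 0.557 , -0.1175], dtype=float32), array([0.0489, 0.0256], dtype=float32), 1.422, 799), (array([ 0.4608, -0.0511], dtype=float32), array([0.0161, 0.0098], dtype=float32), 1.249, 116)]
0.5613373761869465 -0.09618463211615916
0.5638014619563705 -0.1461238780187649
```

View pics/t6.png

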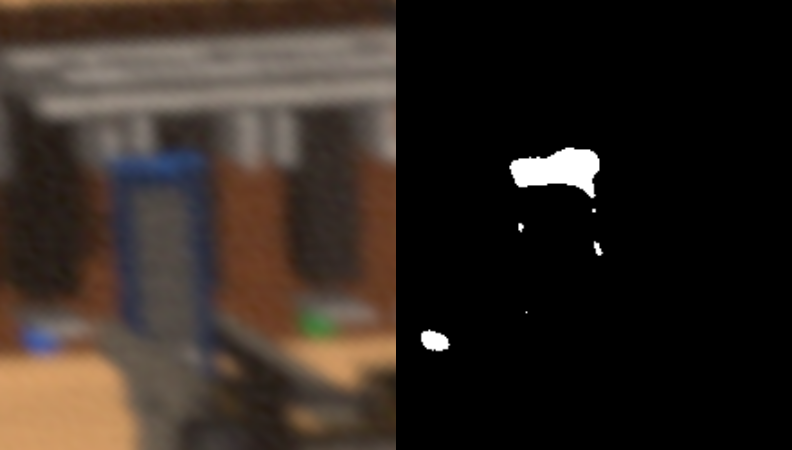

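The scene view shows the plate level. Its rear edge is at about (155,155) in the 1.8x crop, or x≈0.563, as predicted. I'll nudge it and lower it gently.

apply_moves:
  motion:
    - [[0.006,0.009,0.1,0,1],[0,0,0.1,0,1],[0,0,0.1,0,1],[0,0,0.05,0,1],[0,0,0,0,1]]

```text
time_s: 18.05
eef_pos: [0.4606, -0.1284, 0.0291]
ee_rot: [-0.0, 1.0, 0.024, -0.001]
contact_force: [-0.3, -0.1, -1.2]
opening: 0.52
```

apply_moves:
  motion:
    - [[0,0,0.008,0,1],[0,0,0.007,0,1],[0,0,0,0,1]]

```text
time_s: 18.35
eef_pos: [0.4614, -0.1293, 0.0276]
ee_rot: [0.0, 1.0, 0.024, 0.001]
contact_force: [-1.0, -0.0, -1.3]
opening: 0.521
```

apply_moves:
  motion:
    - [[0,0,0.008,0,1],[0,0,0.007,0,1],[0,0,0,0,1]]

```text
time_s: 18.65
eef_pos: [0.4611, -0.1293, 0.024]
ee_rot: [0.0, 1.0, 0.024, 0.0]
contact_force: [-0.3, 0.0, -1.2]
opening: 0.516
```

apply_moves:
  motion:
    - [[0,0,0.005,0,1],[0,0,0.005,0,1],[0,0,0,0,1]]

```text
time_s: 18.95
eef_pos: [0.4612, -0.1294, 0.0232]
ee_rot: [0.0, 1.0, 0.024, 0.001]
contact_force: [-2.0, 1.0, 19.8]
opening: 0.522
```

Contact came at z=0.0232, the land height. I'll open and rise clear.

apply_moves:
  motion:
    - [[0,0,-0.006,0,0.9],[0,0,0,0,-0.6],[0,0,0,0,-0.6],[0,0,0,0,-0.6],[0,0,0,0,-0.6],[0,0,0,0,-0.6],[0,0,-0.1,0,-0.6],[0,0,-0.2,0,-0.6],[0,0,-0.2,0,-0.6],[-0.05,-0.15,-0.05,0,1],[-0.05,-0.2,0,0,1],[0,-0.2,0,0,1],[0.05,-0.2,0,0,1],[0.1,-0.2,0,0,1],[0.1,-0.1,0,0,1],[0,0,0,0,1],[0,0,0,0,1]]

```text
time_s: 20.65
eef_pos: [0.4807, 0.082, 0.1329]
ee_rot: [0.0, 1.0, 0.024, -0.0]
contact_force: [-0.2, -0.7, 0.1]
opening: 0.162
```

```bash
python3 - <<'E'
from m import *
p,a,s=st(); print(p,a,s["opening"])
im=plates(); print(rect("top",im,.38,.62,-.22,-.05,.035,BLU)[:2])
b=ortho("top",im,.36,.62,-.40,-.04,.035); cv2.imwrite("pics/t7.png",cv2.resize(b,None,fx=2,fy=2))
E
```

```text
[0.4807 0.082  0.1329] 0.04831510594075181 0.16219555546343986
blue [(array([0.5525, 0.012 ], dtype=float32), array([0.002, 0.001], dtype=float32), -0.0, 1)]
green [(array([0.6108, 0.1501], dtype=float32), array([0.0432, 0.0093], dtype=float32), -1.451, 196)]
[(array([ 0.4938, -0.1259], dtype=float32), array([0.1392, 0.0503], dtype=float32), 0.059, 6593), (array([ 0.4022, -0.1293], dtype=float32), array([0.0184, 0.0177], dtype=float32), 0.785, 255)]
```

View pics/t7.png

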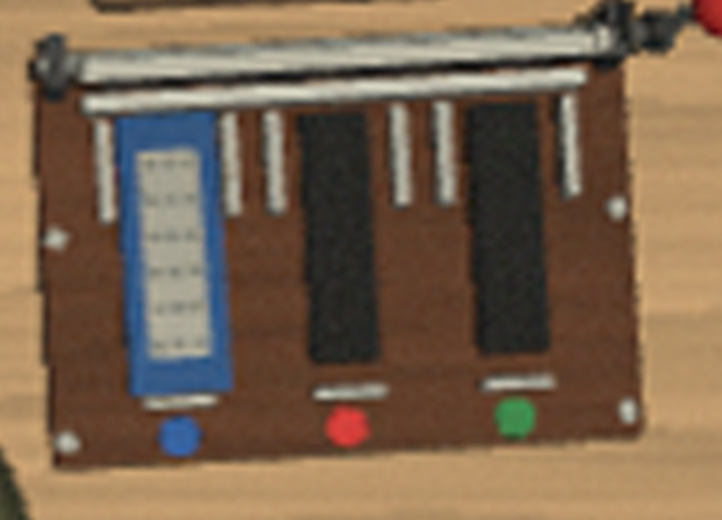

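The blue plate lies in its bay: in the 2x crop it spans (117..232, 112..395), between fence, guides and lip. Now the green one.

```bash
python3 - <<'E'
from m import *
plan([(.5469,.1444,.11,.088,1,.04),(.5469,.1444,.081,.088,1,.03),(.5469,.1444,.0772,.088,1,.0013)])
E
```

```text
start [0.4802 0.0812 0.1329] yaw 0.0469 F [ 0.4 -0.2  0.7] open 0.119 t 20.7
7
[[[0.116,-0.1,0.038,-0.004,1],[0.117,-0.099,0.038,-0.005,1],[0.119,-0.096,0.039,-0.004,1],[0,0,0.145,0,1],[0,0,0.006,0,1],[0,0,0.006,0,1],[0,0,0.007,0,1]]]
end [0.5469 0.1443 0.0771] 0.0878
```

apply_moves:
  motion:
    - [[0.116,-0.1,0.038,-0.004,1],[0.117,-0.099,0.038,-0.005,1],[0.119,-0.096,0.039,-0.004,1],[0,0,0,0,1],[0,0,0.145,0,1],[0,0,0.006,0,1],[0,0,0.006,0,1],[0,0,0.007,0,1],[0,0,0,0,1]]

```text
time_s: 21.6
eef_pos: [0.5469, 0.1433, 0.0783]
ee_rot: [0.0, 0.999, 0.043, -0.0]
contact_force: [-1.6, -1.1, 8.5]
opening: 0.007
```

apply_moves:
  motion:
    - [[0,0,0.002,0,1],[-0.049,-0.008,0,0,1],[-0.049,-0.008,0,0,1],[-0.049,-0.008,0,0,1],[-0.049,-0.008,0,0,1],[-0.049,-0.008,0,0,1],[-0.049,-0.008,0,0,1],[0,0,0,0,1]]

```text
time_s: 22.4
eef_pos: [0.4875, 0.1489, 0.0783]
ee_rot: [-0.0, 0.999, 0.044, 0.0]
contact_force: [-2.9, 0.5, 12.2]
opening: 0.006
```

apply_moves:
  motion:
    - [[-0.049,-0.008,0,0,1],[-0.049,-0.008,0,0,1],[-0.049,-0.008,0,0,1],[-0.049,-0.008,0,0,1],[-0.034,-0.006,0,0,1],[0,0,0,0,1],[0,0,-0.1,0,1],[0,0,-0.2,0,1],[0,0,-0.2,0,1],[0,0.2,0,0,-1],[0,0.2,0,0,-1],[0,0.2,0,0,-1],[0,0.2,0,0,-1],[0,0.2,0,0,-1],[0,0.1,0,0,-1],[0,0,0,0,-1],[0,0,0,0,-1]]

```text
time_s: 24.1
eef_pos: [0.4604, -0.0665, 0.1772]
ee_rot: [-0.0, 0.999, 0.043, -0.0]
contact_force: [-0.9, -0.4, 0.2]
opening: 0.644
```

```bash
python3 - <<'E'
from m import *
p,a,s=st(); print(p,a,s["opening"])
im=plates(); print(rect("top",im,.38,.62,-.22,-.05,.035,BLU)[:1])
b=ortho("top",im,.33,.78,.02,.42,.078); cv2.imwrite("pics/t8.png",b)
E
```

```text
[ 0.4604 -0.0665  0.1772] 0.08616895513916353 0.6442204865045976
blue []
green [(array([0.4443, 0.1524], dtype=float32), array([0.1368, 0.0469], dtype=float32), 0.091, 6004)]
[]
```

View pics/t8.png

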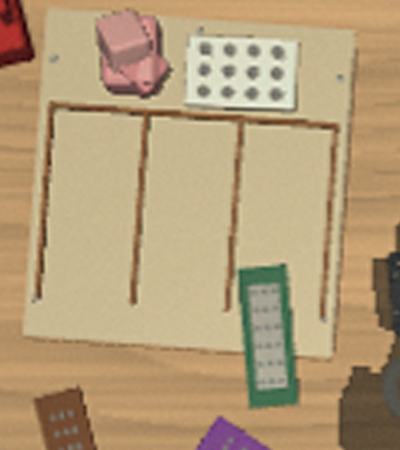

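The green plate overhangs at px (247..298, 265..407), by about 53 mm. Now I grip it.

```bash
python3 - <<'E'
from m import *
plan([(.409,.1492,.15,.09,-1,.04)])
plan([(.409,.1492,.0655,.09,-1,.03)],start=(.409,.1492,.15,.09))
E
```

```text
start [ 0.4606 -0.0657  0.1772] yaw 0.0879 F [ 0.3 -0.5 -0.4] open 0.688 t 24.1
6
[[[-0.027,-0.182,0.023,0,-1],[-0.027,-0.182,0.022,0,-1],[-0.027,-0.183,0.023,0,-1],[-0.028,-0.182,0.023,0,-1],[-0.027,-0.182,0.022,-0.001,-1],[-0.026,-0.182,0.023,0,-1]]]
end [0.409  0.1492 0.15  ] 0.091
start [ 0.4606 -0.0657  0.1772] yaw 0.0879 F [ 0.3 -0.5 -0.4] open 0.688 t 24.1
3
[[[0,0,0.141,0,-1],[0,0,0.141,0,-1],[0,0,0.14,0,-1]]]
end [0.409  0.1492 0.0656] 0.09
```

apply_moves:
  motion:
    - [[-0.027,-0.182,0.023,0,-1],[-0.027,-0.182,0.022,0,-1],[-0.027,-0.183,0.023,0,-1],[-0.028,-0.182,0.023,0,-1],[-0.027,-0.182,0.022,-0.001,-1],[-0.026,-0.182,0.023,0,-1],[0,0,0,0,-1],[0,0,0,0,-1],[0,0,0,0,-1]]

```text
time_s: 25.05
eef_pos: [0.4093, 0.1484, 0.1499]
ee_rot: [0.0, 0.999, 0.046, -0.0]
contact_force: [-0.1, -0.5, -0.2]
opening: 0.998
```

```bash
python3 - <<'E'
from m import *
plan([(.409,.1492,.0655,.09,-1,.03)])
E
```

```text
start [0.4093 0.1484 0.1499] yaw 0.0916 F [-0.1 -0.5 -0.2] open 0.998 t 25.1
3
[[[0,-0.001,0.141,0,-1],[-0.001,-0.002,0.14,0,-1],[0,-0.001,0.141,0,-1]]]
end [0.409  0.1492 0.0655] 0.0916
```

apply_moves:
  motion:
    - [[0,0,0.141,0,-1],[0,-0.002,0.14,0,-1],[0,0,0.141,0,-1],[0,0,0,0,-1],[0,0,0,0,1],[0,0,0,0,1],[0,0,0,0,1],[0,0,0,0,1],[0,0,0,0,1],[0,0,0,0,1],[0,0,0,0,1],[0,0,0,0,1],[0,0,0,0,1],[0,0,0,0,1],[0,0,0,0,1]]
  force: 50

```text
time_s: 26.55
eef_pos: [0.4103, 0.1496, 0.0656]
ee_rot: [-0.0, 0.999, 0.046, 0.001]
contact_force: [1.6, -0.5, 4.5]
opening: 0.52
```

```bash
python3 - <<'E'
from m import *
p,a,s=st(); L=np.hypot(.4443-p[0],.1524-p[1]); print("offset",L,p,a)
X=np.array([np.cos(SY),np.sin(SY)]); t=BG-.0015*X-L*X; print("tcp target",t)
plan([(p[0],p[1],.13,a,1,.025),(.42,.0,.145,.07,1,.04),(t[0],t[1],.10,.051,1,.04)])
E
```

```text
offset 0.03416110379855988 [0.4103 0.1496 0.0656] 0.09144900220274466
tcp target [ 0.4684 -0.2964]
start [0.4103 0.1496 0.0656] yaw 0.0914 F [ 1.6 -0.5  4.5] open 0.52 t 26.6
15
[[[0,0,-0.107,0,1],[0,0,-0.108,0,1],[0,0,-0.107,0,1],[-0.005,0.187,-0.019,0.002,1],[-0.004,0.188,-0.019,0.001,1],[-0.003,0.187,-0.018,0.002,1],[-0.002,0.187,-0.019,0.002,1],[0.017,0.187,0.028,0.001,1],[0.018,0.187,0.028,0,1],[0.018,0.187,0.028,0.001,1],[0.019,0.187,0.028,0.001,1],[0.019,0.186,0.028,0.001,1],[0.019,0.187,0.029,0,1],[0.02,0.187,0.028,0.001,1],[0.02,0.186,0.028,0.001,1]]]
end [ 0.4683 -0.2963  0.1   ] 0.0506
```

apply_moves:
  motion:
    - [[0,0,-0.107,0,1],[0,0,-0.108,0,1],[0,0,-0.107,0,1],[0.025,0.187,-0.019,0.002,1],[0.026,0.188,-0.019,0.001,1],[0.027,0.187,-0.018,0.002,1],[0.028,0.187,-0.019,0.002,1],[0.002,0.187,0.028,0.001,1],[0.003,0.187,0.028,0,1],[0.003,0.187,0.028,0.001,1],[0.004,0.187,0.028,0.001,1],[0.004,0.186,0.028,0.001,1],[0.004,0.187,0.029,0,1],[0.005,0.187,0.028,0.001,1],[0.005,0.186,0.028,0.001,1],[0,0,0,0,1],[0,0,0,0,1],[0,0,0,0,1]]

```text
time_s: 28.35
eef_pos: [0.467, -0.2949, 0.0994]
ee_rot: [-0.001, 1.0, 0.026, -0.001]
contact_force: [-0.1, 0.3, -2.2]
opening: 0.517
```

```bash
python3 - <<'E'
from m import *
p,a,s=st()
plan([(.4684,-.2964,.03,.051,1,.025)])
o,m=scplate("green",.4,.65,-.42,-.2,p[2]+.0125)
c,sn=np.cos(a),np.sin(a)
print("pred rear mid",p[0]+c*.104,p[1]+sn*.104)
cv2.imwrite("pics/t9.png",np.hstack([cv2.resize(o,None,fx=1.8,fy=1.8),cv2.resize(cv2.merge([m*255]*3),None,fx=1.8,fy=1.8)]))
E
```

```text
start [ 0.467  -0.2949  0.0994] yaw 0.0515 F [-0.1  0.3 -2.2] open 0.517 t 28.4
3
[[[0.002,0.003,0.116,0,1],[0.002,0.002,0.115,0,1],[0.003,0.003,0.116,0,1]]]
end [ 0.4685 -0.2964  0.03  ] 0.0515
green [(array([ 0.5605, -0.2875], dtype=float32), array([0.031, 0.013], dtype=float32), -0.0, 263), (array([ 0.4704, -0.2058], dtype=float32), array([0.0045, 0.0036], dtype=float32), 0.464, 11)]
pred rear mid 0.5708338200609998 -0.2895000309101459
```

View pics/t9.png

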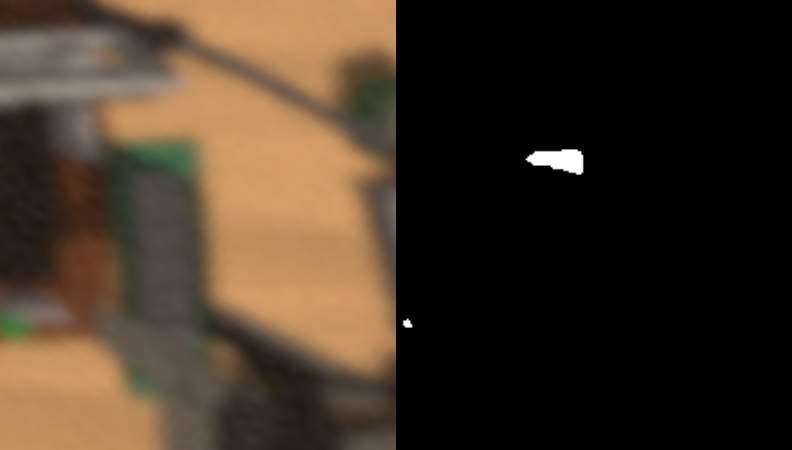

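The rear edge of the green plate is at about (155,143) in the crop, or x≈0.570, within about 1 mm of the prediction. I'll lower it.

apply_moves:
  motion:
    - [[0.004,0.004,0.116,0,1],[0.003,0.003,0.115,0,1],[0.003,0.003,0.116,0,1],[0,0,0,0,1],[0,0,0.008,0,1],[0,0,0.007,0,1],[0,0,0,0,1]]

```text
time_s: 29.1
eef_pos: [0.4701, -0.2982, 0.0284]
ee_rot: [0.0, 1.0, 0.025, 0.001]
contact_force: [0.7, -0.6, -2.3]
opening: 0.526
```

apply_moves:
  motion:
    - [[0,0,0.008,0,1],[0,0,0.007,0,1],[0,0,0,0,1]]

```text
time_s: 29.4
eef_pos: [0.4697, -0.2982, 0.0245]
ee_rot: [0.0, 1.0, 0.025, 0.0]
contact_force: [0.1, -0.1, -1.4]
opening: 0.52
```

apply_moves:
  motion:
    - [[0,0,0.006,0,1],[0,0,0,0,1]]

```text
time_s: 29.6
eef_pos: [0.4696, -0.2982, 0.0232]
ee_rot: [0.0, 1.0, 0.025, 0.0]
contact_force: [-0.0, -0.1, -1.0]
opening: 0.52
```

apply_moves:
  motion:
    - [[0,0,0.004,0,1],[0,0,0,0,1]]

```text
time_s: 29.8
eef_pos: [0.4696, -0.2982, 0.0228]
ee_rot: [0.0, 1.0, 0.025, 0.0]
contact_force: [-1.6, 1.1, 4.5]
opening: 0.52
```

Contact at land height. I'll release, rise and step aside to check.

apply_moves:
  motion:
    - [[0,0,0,0,-0.6],[0,0,0,0,-0.6],[0,0,0,0,-0.6],[0,0,0,0,-0.6],[0,0,0,0,-0.6],[0,0,-0.1,0,-0.6],[0,0,-0.2,0,-0.6],[0,0,-0.2,0,-0.6],[-0.05,-0.2,-0.2,0,-0.6],[-0.05,-0.22,-0.2,0,-0.6],[0,-0.22,0,0,-0.6],[0,-0.22,0,0,-0.6],[0,-0.22,0,0,-0.6],[0,-0.22,0,0,-0.6],[0,-0.22,0,0,-0.6],[0,-0.22,0,0,-0.6],[0,0,0,0,-0.6],[0,0,0,0,-0.6]]

```text
time_s: 31.6
eef_pos: [0.4356, 0.0367, 0.1904]
ee_rot: [0.0, 1.0, 0.027, -0.0]
contact_force: [-0.1, -1.3, 0.1]
opening: 0.799
```

```bash
python3 - <<'E'
from m import *
p,a,s=st(); print(p,a,s["opening"])
im=snap("top"); print(rect("top",im,.38,.62,-.22,-.05,.035,BLU)[:1],BB); print(rect("top",im,.38,.62,-.36,-.22,.035,GRN)[:1],BG)
sc=snap("scene")
v=[]
for n,i,b,z in (("top",im,(360,190,400,215),.176),):
    print("knob",rect("top",im,.5,.68,-.45,-.3,.176,RED)[:1])
b=cv2.resize(ortho("top",im,.36,.62,-.40,-.04,.035),None,fx=1.2,fy=1.2); s2=cv2.resize(sc[80:200,165:275],None,fx=3,fy=3)
c=np.zeros((max(b.shape[0],s2.shape[0]),b.shape[1]+s2.shape[1],3),np.uint8); c[:b.shape[0],:b.shape[1]]=b; c[:s2.shape[0],b.shape[1]:]=s2
cv2.imwrite("pics/t10.png",c)
# knob by both
m=RED(cv2.cvtColor(sc,cv2.COLOR_BGR2HSV),0)[80:150,165:230]; vv,uu=np.nonzero(m); cs=(uu.mean()+165,vv.mean()+80)
m=RED(cv2.cvtColor(im,cv2.COLOR_BGR2HSV),0)[140:200,355:400]; vv,uu=np.nonzero(m); ct=(uu.mean()+355,vv.mean()+140)
print(cs,ct,tri(ray("scene",cs),ray("top",ct)))
E
```

```text
[0.4356 0.0367 0.1904] 0.053329047172763745 0.7985329593124975
[(array([ 0.4938, -0.1262], dtype=float32), array([0.1391, 0.0508], dtype=float32), 0.057, 6601)] [ 0.4954 -0.1255]
[(array([ 0.5039, -0.2959], dtype=float32), array([0.1384, 0.0512], dtype=float32), 0.042, 6530)] [ 0.504  -0.2946]
knob [(array([ 0.5872, -0.3668], dtype=float32), array([0.0297, 0.029 ], dtype=float32), -0.785, 640)]
(np.float64(184.2972972972973), np.float64(116.13513513513513)) (np.float64(381.1857142857143), np.float64(161.57142857142858)) (array([ 0.5867, -0.3663,  0.1805]), np.float64(0.000966882657590415))
```

View pics/t10.png

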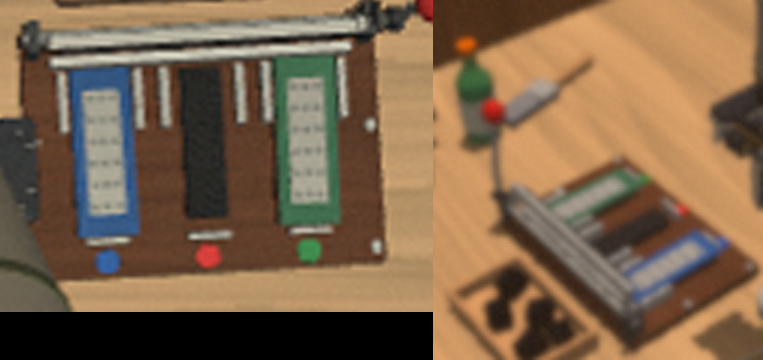

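Both plates lie flat in their own bays, between the guides. Blue is at (0.4938,-0.1262) and green at (0.5039,-0.2959), each within 2 mm of its bay point. The knob is up at (0.587,-0.366,0.178); I go over and grip it.

```bash
python3 - <<'E'
from m import *
plan([(.46,-.1,.29,.051,-.6,.045),(.589,-.367,.29,.051,-.6,.045),(.589,-.367,.164,.051,-.6,.032)])
E
```

```text
start [0.4357 0.0349 0.1903] yaw 0.0493 F [ 0.5  0.5 -0.5] open 0.8 t 31.7
15
[[[0.022,0.17,-0.125,0,-0.6],[0.022,0.17,-0.124,0,-0.6],[0.022,0.17,-0.125,0,-0.6],[0.022,0.17,-0.124,-0.001,-0.6],[0.082,0.195,0,0,-0.6],[0.082,0.195,0,0,-0.6],[0.082,0.196,0,0,-0.6],[0.082,0.195,0,0,-0.6],[0.082,0.195,0,0,-0.6],[0.082,0.195,0,0,-0.6],[0.083,0.196,0,0,-0.6],[0,0,0.157,0,-0.6],[0,0,0.158,0,-0.6],[0,0,0.157,0,-0.6],[0,0,0.158,0,-0.6]]]
end [ 0.5891 -0.3671  0.1639] 0.0524
```

apply_moves:
  motion:
    - [[0.022,0.17,-0.125,0,-0.6],[0.022,0.17,-0.124,0,-0.6],[0.022,0.17,-0.125,0,-0.6],[0.022,0.17,-0.124,0,-0.6],[0.082,0.195,0,0,-0.6],[0.082,0.195,0,0,-0.6],[0.082,0.196,0,0,-0.6],[0.082,0.195,0,0,-0.6],[0.082,0.195,0,0,-0.6],[0.082,0.195,0,0,-0.6],[0.083,0.196,0,0,-0.6],[0,0,0,0,-0.6],[0,0,0,0,-0.6],[0,0,0,0,-0.6]]

```text
time_s: 33.1
eef_pos: [0.5877, -0.3665, 0.2897]
ee_rot: [-0.0, 1.0, 0.025, -0.0]
contact_force: [-0.7, 0.6, 0.8]
opening: 0.8
```

```bash
python3 - <<'E'
from m import *
plan([(.589,-.367,.164,.051,-.6,.032)])
r=.132; c=np.array([np.cos(SY),np.sin(SY)]); th1=1.466; p0=np.array([.5895,-.367]); h=p0+c*r*np.cos(th1)
w=[]
for th in np.linspace(th1,.17,19)[1:]:
    q=h-c*r*np.cos(th); w.append((q[0],q[1],.164+r*(np.sin(th)-np.sin(th1)),.051,1))
plan(w,start=(.5895,-.367,.164,.051))
E
```

```text
start [ 0.5877 -0.3665  0.2897] yaw 0.0493 F [-0.7  0.6  0.8] open 0.8 t 33.1
4
[[[0.002,0.001,0.157,0,-0.6],[0.001,0,0.157,0,-0.6],[0.002,0.001,0.157,0,-0.6],[0.002,0.001,0.157,-0.001,-0.6]]]
end [ 0.5891 -0.3671  0.1641] 0.0524
start [ 0.5877 -0.3665  0.2897] yaw 0.0493 F [-0.7  0.6  0.8] open 0.8 t 33.1
18
[[[-0.047,0,0.007,0,1],[-0.046,0,0.01,0,1],[-0.046,0,0.013,0,1],[-0.045,0,0.017,0,1],[-0.043,0,0.019,0,1],[-0.041,0,0.023,0,1],[-0.04,0,0.026,0,1],[-0.038,0,0.029,0,1],[-0.036,0,0.031,0,1],[-0.034,0,0.033,0,1],[-0.031,0,0.036,0,1],[-0.028,0,0.039,0,1],[-0.025,0,0.04,0,1],[-0.023,0,0.042,0,1],[-0.019,0,0.043,0,1],[-0.017,0,0.045,0,1],[-0.013,0,0.045,0,1],[-0.009,0,0.047,0,1]]]
end [ 0.4735 -0.3729  0.055 ] 0.051
```

apply_moves:
  motion:
    - [[0.002,0,0.157,0,-0.6],[0.002,0,0.157,0,-0.6],[0.002,0,0.157,0,-0.6],[0.002,0,0.157,0,-0.6],[0,0,0,0,-0.6],[0,0,0,0,1],[0,0,0,0,1],[0,0,0,0,1],[0,0,0,0,1],[0,0,0,0,1],[0,0,0,0,1],[0,0,0,0,1],[0,0,0,0,1],[0,0,0,0,1],[0,0,0,0,1],[0,0,0,0,1]]
  force: 20

```text
time_s: 34.7
eef_pos: [0.5905, -0.367, 0.1648]
ee_rot: [0.001, 1.0, 0.025, 0.0]
contact_force: [0.1, -4.4, 5.2]
opening: 0.33
```

Gripped. Now I bring the lever down along the arc.

apply_moves:
  motion:
    - [[-0.047,0,0.007,0,1],[-0.046,0,0.01,0,1],[-0.046,0,0.013,0,1],[-0.045,0,0.017,0,1],[-0.043,0,0.019,0,1],[-0.041,0,0.023,0,1],[-0.04,0,0.026,0,1],[-0.038,0,0.029,0,1],[-0.036,0,0.031,0,1],[-0.034,0,0.033,0,1],[-0.031,0,0.036,0,1],[-0.028,0,0.039,0,1],[-0.025,0,0.04,0,1],[-0.023,0,0.042,0,1],[-0.019,0,0.043,0,1],[-0.017,0,0.045,0,1],[-0.013,0,0.045,0,1],[-0.009,0,0.047,0,1],[0,0,0,0,1]]

```text
time_s: 36.6
eef_pos: [0.4736, -0.3733, 0.0541]
ee_rot: [0.0, 1.0, 0.025, -0.0]
contact_force: [0.1, -8.6, -3.7]
opening: 0.338
```

apply_moves:
  motion:
    - [[0,0,0.01,0,1],[0,0,0.005,0,1],[0,0,0,0,1]]

```text
time_s: 36.9
eef_pos: [0.4735, -0.3734, 0.0528]
ee_rot: [0.001, 1.0, 0.024, -0.0]
contact_force: [-2.6, -5.8, 7.5]
opening: 0.332
```

apply_moves:
  motion:
    - [[0,0,0.005,0,1],[0,0,0.005,0,1],[0,0,0,0,1]]

```text
time_s: 37.2
eef_pos: [0.4738, -0.3733, 0.0519]
ee_rot: [0.001, 1.0, 0.024, 0.0]
contact_force: [-3.2, -3.0, 20.5]
opening: 0.332
```

apply_moves:
  motion:
    - [[0,0,0,0,-0.6],[0,0,0,0,-0.6],[0,0,0,0,-0.6],[0,0,0,0,-0.6],[0,0,-0.15,0,-0.6],[0,0,-0.15,0,1],[0,0,0,0,1],[0,0,0,0,1],[0,0,0,0,1],[0,0,0,0,1],[0,0,0,0,1],[0,0,0,0,1],[0,0,0,0,1],[0,0,0,0,1],[0,0,0,0,1]]

```text
time_s: 38.7
eef_pos: [0.4743, -0.3721, 0.1103]
ee_rot: [-0.0, 1.0, 0.025, -0.0]
contact_force: [0.1, 0.0, 0.3]
opening: 0.007
```

```bash
python3 - <<'E'
from m import *
plan([(.4735,-.3733,.083,.051,1,.01)])
E
```

```text
start [ 0.4743 -0.3721  0.1103] yaw 0.0504 F [0.1 0.  0.3] open 0.007 t 38.7
3
[[[-0.001,0.002,0.046,0,1],[-0.002,0.002,0.045,0,1],[-0.001,0.002,0.046,0,1]]]
end [ 0.4736 -0.3733  0.0829] 0.0504
```

apply_moves:
  motion:
    - [[0,0.002,0.046,0,1],[-0.002,0.002,0.045,0,1],[-0.002,0.002,0.046,0,1],[0,0,0.008,0,1],[0,0,0,0,1]]

```text
time_s: 39.2
eef_pos: [0.4733, -0.3733, 0.0809]
ee_rot: [-0.0, 1.0, 0.025, -0.0]
contact_force: [-1.3, 0.9, 5.1]
opening: 0.006
```

apply_moves:
  motion:
    - [[0,0,0.006,0,1],[0,0,0,0,1]]

```text
time_s: 39.4
eef_pos: [0.4732, -0.3733, 0.0805]
ee_rot: [-0.0, 1.0, 0.025, -0.0]
contact_force: [-3.3, 1.6, 12.2]
opening: 0.009
```

The knob top is firm at z≈0.0805, so its centre is about 65 mm up: fully down. I'll withdraw and make a last check.

apply_moves:
  motion:
    - [[0,0,0,0,1],[0,0,-0.1,0,1],[0,0,-0.2,0,1],[0,0,-0.25,0,1],[0,0,-0.25,0,1],[0,-0.2,0,0,1],[0,-0.22,0,0,1],[0,-0.22,0,0,1],[0,-0.22,0,0,1],[0,-0.22,0,0,1],[0,-0.22,0,0,1],[0,-0.22,0,0,1],[0,-0.22,0,0,1],[0,-0.22,0,0,1],[0,0,0,0,1],[0,0,0,0,1]]

```text
time_s: 41.0
eef_pos: [0.4536, 0.0189, 0.2398]
ee_rot: [0.0, 1.0, 0.026, -0.0]
contact_force: [0.0, -0.8, -0.3]
opening: 0.001
```

```bash
python3 - <<'E'
from m import *
p,a,s=st(); print(p,s["contact_force"],s["time_s"])
im=snap("top"); print(rect("top",im,.38,.62,-.22,-.05,.035,BLU)[:1]); print(rect("top",im,.38,.62,-.36,-.22,.035,GRN)[:1])
b=cv2.resize(ortho("top",im,.36,.62,-.42,-.04,.035),None,fx=1.2,fy=1.2); sc=snap("scene"); s2=cv2.resize(sc[80:185,165:275],None,fx=3,fy=3)
c=np.zeros((max(b.shape[0],s2.shape[0]),b.shape[1]+s2.shape[1],3),np.uint8); c[:b.shape[0],:b.shape[1]]=b; c[:s2.shape[0],b.shape[1]:]=s2
cv2.imwrite("pics/t11.png",c)
E
```

```text
[0.4536 0.0189 0.2398] [ 0.0072 -0.7692 -0.2597] 41.0
[(array([ 0.4882, -0.1264], dtype=float32), array([0.1277, 0.0508], dtype=float32), 0.056, 6065)]
[(array([ 0.4979, -0.2963], dtype=float32), array([0.1264, 0.0511], dtype=float32), 0.045, 5943)]
```

View pics/t11.png

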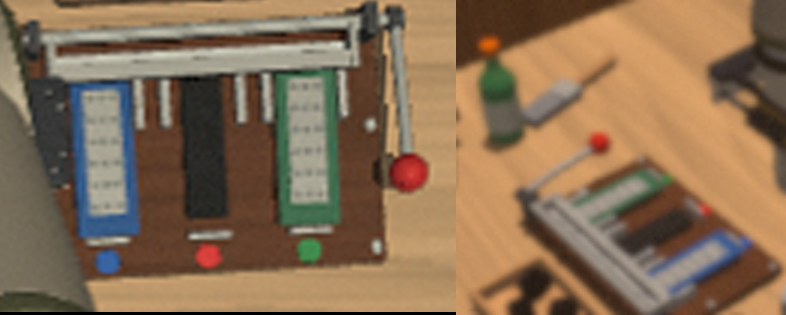

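The bar lies on the back ends of both plates, the lever is down (knob at (409,172)) and the arm is clear. I'll hand in.

```bash
python3 -c "
from plant import arm; print(arm.finish_job())"
```

```text
the job is handed in; nothing more can be done
None
```

I lifted the clamp lever, laid both plates that were present into their bays, pressed the lever back down and handed the job in at about 41 s. Only the blue and green plates were on the shelf. There was no red one, and I left the purple and brown look-alikes alone. I slid each plate about 55 mm out over the shelf's front edge and picked it up by the overhanging end.

- **Plates:** before clamping, the top camera put both plates within 2 mm of their bay points and straight to within 0.01 rad. Each landed at land height when lowered. I did not measure their tilt separately.
- **Clamp:** the knob felt firm with its top at about 80.5 mm, which puts the lever at about 0 rad. The last picture shows the bar on the back ends of both plates and the arm clear.
- **Disagreements:** the two cameras differed by up to about 3 mm while a plate was in the gripper. In the last check the plates measured about 12 mm short lengthwise, because the bar hides their back ends. No check failed.

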